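Pack the decorating tools back into the clip box and lock it

TASK

Put away every decorating tool that lies out on the green paper: press each handle down into a free place of the tool box, past the sprung red jaws, until it snaps fully home in both clips, with the working end towards the lid's hinge. When all are in, shut the lid flat and then turn both blue turnbuttons over its edge so that it cannot open. Leave the bowl and the cup of brushes where they stand.

Things in the scene. Friction and masses are not known exactly. Their poses are not given: they have to be found in the camera images.
- flat_brush: flat brush, teal handle: round handle 14 mm thick, 110 mm long; then a square aluminium shoulder 14 x 14 x 16 mm (stops rolling); then flat brown bristles. Origin mid-handle on the axis, x along the axis to the working end: handle -55 to +55 mm, shoulder to +71, head to +96. About 30 g. Lies with its axis 7 mm above the table. None if absent
- round_brush: round brush, yellow handle: round handle 14 mm thick, 110 mm long; then a square brass shoulder 14 x 14 x 16 mm (stops rolling); then dark pointed bristles. Origin mid-handle on the axis, x along the axis to the working end: handle -55 to +55 mm, shoulder to +71, head to +96. About 30 g. Lies with its axis 7 mm above the table. None if absent
- loop_tool: loop tool, dark brown handle: round handle 14 mm thick, 110 mm long; then a square brass shoulder 14 x 14 x 16 mm (stops rolling); then a flat wire loop. Origin mid-handle on the axis, x along the axis to the working end: handle -55 to +55 mm, shoulder to +71, head to +96. About 30 g. Lies with its axis 7 mm above the table. None if absent
- stylus: ball stylus, white handle: round handle 14 mm thick, 110 mm long; then a square steel shoulder 14 x 14 x 16 mm (stops rolling); then a thin stem with an 8 mm ball. Origin mid-handle on the axis, x along the axis to the working end: handle -55 to +55 mm, shoulder to +71, head to +96. About 30 g. Lies with its axis 7 mm above the table. None if absent
- knife: fettling knife, red handle: round handle 14 mm thick, 110 mm long; then a square aluminium shoulder 14 x 14 x 16 mm (stops rolling); then a short flat blade. Origin mid-handle on the axis, x along the axis to the working end: handle -55 to +55 mm, shoulder to +71, head to +96. About 30 g. Lies with its axis 7 mm above the table. None if absent
- flat_brush_head (a point): point on the axis of the flat_brush within its working end, 90 mm along x from its origin
- round_brush_head (a point): point on the axis of the round_brush within its working end, 90 mm along x from its origin
- loop_tool_head (a point): point on the axis of the loop_tool within its working end, 90 mm along x from its origin
- stylus_head (a point): point on the axis of the stylus within its working end, 90 mm along x from its origin
- knife_head (a point): point on the axis of the knife within its working end, 90 mm along x from its origin
- case: fixed plywood tool box, an open tray 184 mm deep (x) x 290 wide (y) x 48 high, walls and floor 7 mm. Origin under its centre on the table; x points to the hinge wall (away from the robot), y to its left. Inside: five places 56 mm apart, each of two fork clips 66 mm apart along x, 12 mm wide (54 mm free between them for fingers, down to the floor); jaw tops 42 mm above the table
- clip_a (a point): leftmost place (case y +112 mm): where the middle of the handle's axis sits when home, midway between its two clips, 25 mm above the table, case x -19 mm; axes as the case. The tool lies along x, head to +x, with 8 mm of play along x
- clip_b (a point): second place, case y +56 mm. Each clip: aluminium fixed jaw on the -y side, red hinged sprung jaw on the +y side, rail below. Jaws flare to a lead-in, about 7 mm each side. Pushed straight down, the rod swings the red nose aside 3 mm and it springs back over the rod
- clip_c (a point): middle place, case y 0. Snapping a tool home takes about 5 to 10 N per clip, 10 to 20 N for both. A tool merely laid on top rests about 14 mm too high
- clip_d (a point): fourth place, case y -56 mm; as the others
- clip_e (a point): rightmost place, case y -112 mm; as the others
- lid (a joint): lid angle: 0 shut flat on the walls, 1.62 fully open (just past upright). Frame with clear pane, 184 x 290 x 8 mm, 0.27 kg, hinged along the far (+x) wall; friction hinge, stays where left, 2 to 4 N near the free edge moves it. A tab 60 mm wide, 16 long, 8 thick stands out from the middle of the free edge
- lid_hinge (a point): on the hinge axis (along case y), mid-width, at the lid's inner face, 48 mm above the table. Turns with the lid: its -x axis runs along the lid to the free edge (184 mm off), its z axis is the outward normal, outer face at z = 8 mm
- turn_l (a joint): left (+y) blue turnbutton's angle about its vertical pivot: 0 = bar along the front wall pointing outwards (case +y), clear of the lid; 1.57 = bar pointing at the hinge (case +x) over the lid's edge; stop at 1.6. Closes clockwise seen from above; stays where left; about 1.5 N at the tip moves it
- turn_l_pivot (a point): on the left button's pivot axis, 73 mm above the table, 12 mm in front of the front wall, on a block 24 x 26 mm, 57 mm high. The bar is 16 mm wide, 57 to 66 mm above the table, and reaches 44 mm from the pivot; on it a fin 8 mm thick, from 8 to 42 mm out, up to 83 mm above the table, to pinch or push sideways
- turn_r (a joint): right (-y) blue turnbutton, mirror image: 0 = bar pointing outwards (case -y), 1.57 = pointing at the hinge over the lid's edge; closes anticlockwise seen from above
- turn_r_pivot (a point): on the right button's pivot axis; as turn_l_pivot
- bowl: bystander: dark unfired bowl, 120 mm in diameter, 60 mm high; origin under its centre
- cup: bystander: white cup, 72 mm in diameter and 90 mm high, with brushes standing in it up to 150 mm; origin under its centre
There are look-alikes about, which are no part of the job. Several things look just like the flat_brush: the one meant starts farthest to the robot's right. Leave any purple look-alike of the round_brush alone.

How it is judged (in metres and radians):
On the way, in this order (a step that is already met when the one before it is completed fails the run):
1. every tool is fully home in a place of the box, working end towards the hinge, with the lid still open (z of flat_brush in the frame of case between 0.022 and 0.028 m and angle between the x axis of each of flat_brush, round_brush, loop_tool, stylus, knife and the x axis of case, either way round below 0.08 rad and x of each of flat_brush_head, round_brush_head, loop_tool_head, stylus_head, knife_head in the frame of case above 0.04 m and (distance between flat_brush and clip_a below 0.015 m or distance between flat_brush and clip_b below 0.015 m or distance between flat_brush and clip_c below 0.015 m or distance between flat_brush and clip_d below 0.015 m or distance between flat_brush and clip_e below 0.015 m) and z of round_brush in the frame of case between 0.022 and 0.028 m and (distance between round_brush and clip_a below 0.015 m or distance between round_brush and clip_b below 0.015 m or distance between round_brush and clip_c below 0.015 m or distance between round_brush and clip_d below 0.015 m or distance between round_brush and clip_e below 0.015 m) and z of loop_tool in the frame of case between 0.022 and 0.028 m and (distance between loop_tool and clip_a below 0.015 m or distance between loop_tool and clip_b below 0.015 m or distance between loop_tool and clip_c below 0.015 m or distance between loop_tool and clip_d below 0.015 m or distance between loop_tool and clip_e below 0.015 m) and z of stylus in the frame of case between 0.022 and 0.028 m and (distance between stylus and clip_a below 0.015 m or distance between stylus and clip_b below 0.015 m or distance between stylus and clip_c below 0.015 m or distance between stylus and clip_d below 0.015 m or distance between stylus and clip_e below 0.015 m) and z of knife in the frame of case between 0.022 and 0.028 m and (distance between knife and clip_a below 0.015 m or distance between knife and clip_b below 0.015 m or distance between knife and clip_c below 0.015 m or distance between knife and clip_d below 0.015 m or distance between knife and clip_e below 0.015 m) and value of joint lid above 0.3 rad), for 0.2 s.
2. with all tools home, the lid is shut flat (z of flat_brush in the frame of case between 0.022 and 0.028 m and angle between the x axis of each of flat_brush, round_brush, loop_tool, stylus, knife and the x axis of case, either way round below 0.08 rad and x of each of flat_brush_head, round_brush_head, loop_tool_head, stylus_head, knife_head in the frame of case above 0.04 m and (distance between flat_brush and clip_a below 0.015 m or distance between flat_brush and clip_b below 0.015 m or distance between flat_brush and clip_c below 0.015 m or distance between flat_brush and clip_d below 0.015 m or distance between flat_brush and clip_e below 0.015 m) and z of round_brush in the frame of case between 0.022 and 0.028 m and (distance between round_brush and clip_a below 0.015 m or distance between round_brush and clip_b below 0.015 m or distance between round_brush and clip_c below 0.015 m or distance between round_brush and clip_d below 0.015 m or distance between round_brush and clip_e below 0.015 m) and z of loop_tool in the frame of case between 0.022 and 0.028 m and (distance between loop_tool and clip_a below 0.015 m or distance between loop_tool and clip_b below 0.015 m or distance between loop_tool and clip_c below 0.015 m or distance between loop_tool and clip_d below 0.015 m or distance between loop_tool and clip_e below 0.015 m) and z of stylus in the frame of case between 0.022 and 0.028 m and (distance between stylus and clip_a below 0.015 m or distance between stylus and clip_b below 0.015 m or distance between stylus and clip_c below 0.015 m or distance between stylus and clip_d below 0.015 m or distance between stylus and clip_e below 0.015 m) and z of knife in the frame of case between 0.022 and 0.028 m and (distance between knife and clip_a below 0.015 m or distance between knife and clip_b below 0.015 m or distance between knife and clip_c below 0.015 m or distance between knife and clip_d below 0.015 m or distance between knife and clip_e below 0.015 m) and value of joint lid below 0.04 rad), for 0.2 s.
3. both turnbuttons are turned over the shut lid (value of joint lid below 0.04 rad and value of joint each of turn_l, turn_r above 1.3 rad), for 0.2 s.
At the end, for the whole second after the job is handed in: every tool present is fully home in a place of the box (middle within 15 mm of the place's point, height within 3 mm, direction within 0.08 rad), working end towards the hinge, at rest; lid shut within 0.04 rad; both turnbuttons at 1.3 rad or more, over the lid (all of step 3 and z of flat_brush in the frame of case between 0.022 and 0.028 m and angle between the x axis of each of flat_brush, round_brush, loop_tool, stylus, knife and the x axis of case, either way round below 0.08 rad and x of each of flat_brush_head, round_brush_head, loop_tool_head, stylus_head, knife_head in the frame of case above 0.04 m and (distance between flat_brush and clip_a below 0.015 m or distance between flat_brush and clip_b below 0.015 m or distance between flat_brush and clip_c below 0.015 m or distance between flat_brush and clip_d below 0.015 m or distance between flat_brush and clip_e below 0.015 m) and z of round_brush in the frame of case between 0.022 and 0.028 m and (distance between round_brush and clip_a below 0.015 m or distance between round_brush and clip_b below 0.015 m or distance between round_brush and clip_c below 0.015 m or distance between round_brush and clip_d below 0.015 m or distance between round_brush and clip_e below 0.015 m) and z of loop_tool in the frame of case between 0.022 and 0.028 m and (distance between loop_tool and clip_a below 0.015 m or distance between loop_tool and clip_b below 0.015 m or distance between loop_tool and clip_c below 0.015 m or distance between loop_tool and clip_d below 0.015 m or distance between loop_tool and clip_e below 0.015 m) and z of stylus in the frame of case between 0.022 and 0.028 m and (distance between stylus and clip_a below 0.015 m or distance between stylus and clip_b below 0.015 m or distance between stylus and clip_c below 0.015 m or distance between stylus and clip_d below 0.015 m or distance between stylus and clip_e below 0.015 m) and z of knife in the frame of case between 0.022 and 0.028 m and (distance between knife and clip_a below 0.015 m or distance between knife and clip_b below 0.015 m or distance between knife and clip_c below 0.015 m or distance between knife and clip_d below 0.015 m or distance between knife and clip_e below 0.015 m) and linear speed of each of flat_brush, round_brush, loop_tool, stylus, knife below 0.02 m/s); the robot touches nothing.
It fails at once if the bowl is moved from its place by more than 30 mm (distance of bowl from where it was at the start of the episode above 0.03 m).
It fails at once if the cup is moved from its place by more than 30 mm (distance of cup from where it was at the start of the episode above 0.03 m).
It fails at once if a turnbutton is turned across while the lid is not shut (it would foul the lid) (value of joint lid above 0.15 rad and value of joint any of turn_l, turn_r above 0.9 rad).
Of flat_brush, round_brush, loop_tool, stylus, knife only 3 to 5 are there at a start; the rules pass over those that are not, and their reading is None.
At some moment in a run one of flat_brush, round_brush, loop_tool, stylus, knife may be knocked a few centimetres aside while the robot is not near it.
Once in a run the grip may slacken for a moment while it holds something.
It also fails if it takes over 210 s, if anything falls off the work surface, if the arm or the gripper's body presses on something with over 40 N, if the wrist force passes 120 N, or if a joint passes its speed limit or range.

ROBOT

A 6-joint arm with a two-finger parallel gripper is mounted at the origin on the work surface. World frame = base frame: x ahead of the robot, y to its left, z up, the work surface at z = 0. Lengths are in mm, angles in rad, forces in N, time in s.
With the tool pointing down it reaches from about 275 to 850 mm from the base axis. Payload 19 kg.
Tool frame: the origin (TCP) lies at the very end of the fingers, on their centre line; the grasp point (between the pads) lies 19 mm behind it; z points along the fingers, y is the line along which they close (so a half turn about z gives the same grasp; the last joint's range is limited). The gripper opens to 85 mm and grips with 20 to 120 N. Pads are 22 mm wide; open, the fingers measure 114 mm over their backs; the gripper's body (76 mm by 85 mm) begins 54 mm behind the grasp point. The pads swing forward as they close: fully open they stand 13 mm farther back than shut.
Start: joints at [0.968, 0.15, 1.437, -0, 1.554, -0.134], TCP at [259.793, 512.931, 231.267] pointing down, gripper open.
Joint ranges: [-2.8, 2.8], [-0.68, 2.1], [0.12, 2.68], [-1.39, 4.53], [0.16, 2.79], [-2.81, 2.81]. Speed limits (rad/s): [1.89, 1.89, 2.22, 3.01, 3.01, 3.01].

INTERFACE

Orientations are given as a unit quaternion [w, x, y, z].
In Python, from station import manip gives the robot as it stands.
- The arm moves only by the tool drive_tool, never from a script. Its argument "motion" is a list of rows, each a list of 3 entries, a list of its own where there are three numbers: the shift along the tool's x, y, z in mm, then the turn, a rotation vector about the tool's x, y, z in rad, then the opening, from 0 (shut) to 1 (fully open). A call has exactly 10 rows; each row shifts and turns the commanded pose from where the row before left it, along the tool's axes as they then stand; what a row does not reach is not made up. A row lasts 1/8 s, in which the tool goes at most 62.5 mm and 10.7 degrees, less where a joint would pass 70% of its speed; a pose out of reach is approached as far as the arm can. A call with a gripper value outside its range is refused whole. The fingers move at their own pace and stop on an object; "newtons" is the grip in N (left out, the last holds). Time passes only in rows, so rows that do not move let the fingers close, or fill a call up. It gives the time, the measured TCP pose, the force, the opening and the grip force at its end, in the units of the state.
- manip.read_state(): the state, without advancing time (a new reading comes with each control period).
- manip.capture(name): name is "side" or "top"; returns a dict with "img" (480x640x3 uint8, red, green, blue), "camera_matrix" (3x3 intrinsics, pixels), "view" (4x4, takes a point from world to camera coordinates). Camera axes: x right, y down, z forward; pixel columns grow to the right and rows downward; lengths in mm; the calibration is good to about 2 mm. A picture is of the moment at which its call begins. There is no depth.
- manip.sign_off(): hands the job in; it is judged then, once.
The state is a dict: "clock": time; "q": joint angles; "joint_vel": joint speeds; "effort": joint torques, N m; "ee_pos": TCP position; "tcp_rot": TCP orientation; "contact_force": force on the tool from outside, world axes, zero at the start; "torque": the same for the moment, N m; "grip_width": finger opening in mm; "gripper_force": force on a finger pad.
Only numpy, scipy, OpenCV 4.12 (cv2) and the standard library are available. Lean on these libraries where they do the work, as an engineer would, in place of code of your own. Each camera call takes 0.05 s, during which the arm holds its last target. There are 200 camera calls.

## Working session

There is one attempt and no reset: what is moved stays moved. The work goes in short steps, Python scripts to look and compute and a tool call to move; the robot and the scene stay as the last step left them, time stands still between calls to the robot, and variables do not carry over. Pictures are saved under pics/ and viewed, at most 17 in all, crops included, and the job is handed in when it is done.

Besides the shell and the picture viewer there is one more tool, called after "Call:" as name(argument=value, ...) on one line, values as JSON. drive_tool: Moves the arm, as the interface text tells. Its arguments: {"type":"object","properties":{"motion":{"type":"array","items":{"type":"array"}},"newtons":{"type":"number"}},"required":["motion"]}

```bash
ls; mkdir -p pics; cat > h.py <<'E'
import numpy as np, cv2
from station import manip
def cap(n,f=None):
    c=manip.capture(n)
    if f: cv2.imwrite('pics/'+f,c['img'][:,:,::-1])
    return c
def ray(c,uv,z):
    K=np.array(c['camera_matrix']);V=np.array(c['view']);R,t=V[:3,:3],V[:3,3]
    d=R.T@np.linalg.solve(K,[uv[0],uv[1],1.]);o=-R.T@t
    return o+d*(z-o[2])/d[2]
def proj(c,p):
    K=np.array(c['camera_matrix']);V=np.array(c['view']);q=K@(V[:3,:3]@np.array(p,float)+V[:3,3]);return q[:2]/q[2]
E
python3 - <<'E'
from h import *
for n in('top','side'):
    c=cap(n,n+'0.png');V=np.array(c['view']);print(n,-V[:3,:3].T@V[:3,3],V[:3,:3].round(2).tolist())
print(manip.read_state())
E
```

```text
pics
top [ 293.38635026    2.5511954  1252.46821696] [[-0.11, -0.99, -0.0], [-0.97, 0.11, -0.2], [0.2, -0.02, -0.98]]
side [ 404.74000637 -892.93522579  736.17403225] [[0.99, -0.17, -0.02], [-0.12, -0.59, -0.8], [0.12, 0.79, -0.6]]
{'clock': 0.1, 'q': array([ 9.67985796e-01,  1.50959472e-01,  1.43790628e+00, -8.97693441e-06,
        1.55379044e+00, -1.33992018e-01]), 'joint_vel': array([ 0.00084978, -0.00114582, -0.00085548,  0.0001383 , -0.0007809 ,
       -0.00093428]), 'effort': array([ 3.49310205e-03, -7.14379406e+01, -5.71793783e+01, -1.45171753e-04,
        7.23663048e-03, -6.47345746e-05]), 'ee_pos': array([259.70697967, 512.78680076, 230.75266735]), 'tcp_rot': array([-1.87315628e-04,  2.32268329e-01,  9.72651603e-01, -4.97703877e-04]), 'contact_force': array([0.07790807, 0.0317062 , 0.66196227]), 'torque': array([-0.0018592 , -0.0249412 ,  0.00859916]), 'gripper_force': 0.0, 'grip_width': 85.39812582639446}
```

View pics/top0.png

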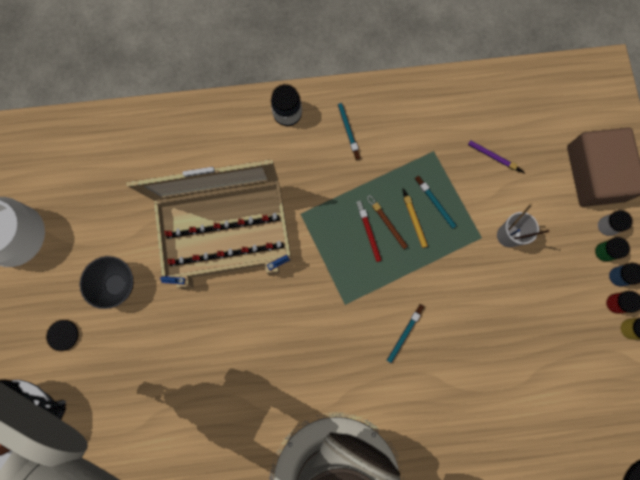

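View pics/side0.png

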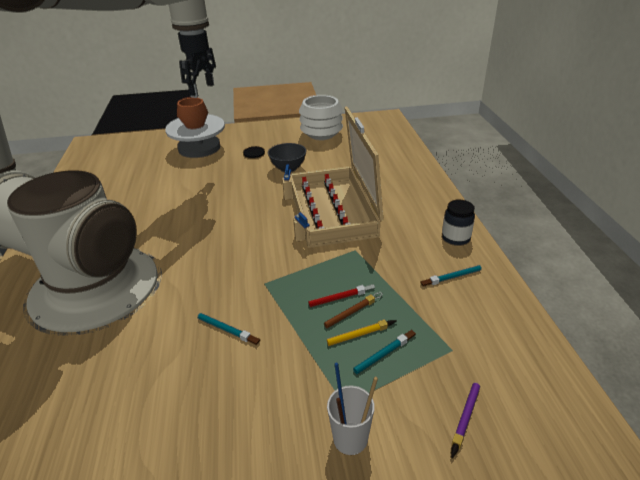

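Four tools lie on the green paper: knife (370,238), loop tool (387,222), round brush (415,218) and the teal flat brush (437,203). I see no stylus. The box is at about (222,225) with its lid open, and the decoys lie off the paper. Next I'll measure the handles and crop the box.

```bash
cat >> h.py <<'E'
# hue lo,hi, smin, vmin,vmax
COL=dict(knife=[(0,6,150,60,255),(174,180,150,60,255)],loop=[(6,14,120,30,140)],round=[(17,27,170,110,255)],flat=[(86,98,140,40,200)])
PAPER=np.array([[302,213],[435,150],[482,238],[345,305]])
def tools(c,z=7,show=True,poly=None,names=COL):
    hsv=cv2.cvtColor(c['img'],cv2.COLOR_RGB2HSV);out={}
    roi=np.zeros(hsv.shape[:2],np.uint8)
    cv2.fillPoly(roi,[poly if poly is not None else PAPER],255)
    for n in names:
        m=0
        for a,b,s,v,w in COL[n]: m=m|cv2.inRange(hsv,(a,s,v),(b,255,w))
        m=m&roi;k,l,st,ce=cv2.connectedComponentsWithStats(m)
        if k<2: continue
        i=1+np.argmax(st[1:,4]);ys,xs=np.where(l==i)
        P=np.array([ray(c,p,z)[:2] for p in zip(xs,ys)]);ctr=P.mean(0)
        u=np.linalg.svd(P-ctr)[2][0];u=u if u[0]>0 else -u
        t=(P-ctr)@u;w=(P-ctr)@np.array([-u[1],u[0]])
        lo,hi=np.percentile(t,[.5,99.5]);mid=ctr+u*(lo+hi)/2
        out[n]=(mid,np.arctan2(u[1],u[0]))
        if show: print(n,st[i,4],'mid',mid.round(1),'ang',round(out[n][1],3),'len',round(hi-lo,1),'w',round(np.ptp(w),1))
    return out
E
python3 - <<'E'
from h import *
c=cap('top');tools(c)
for uv in((348,130),(405,333)):print(ray(c,uv,7))
im=c['img'][:,:,::-1]
hsv=cv2.cvtColor(c['img'],cv2.COLOR_RGB2HSV)
for p in((372,240),(392,230),(415,220),(438,205),(283,262),(175,281)):print(p,hsv[p[1],p[0]])
crop=cv2.resize(im[150:300,110:310],None,fx=4,fy=4,interpolation=cv2.INTER_CUBIC);cv2.imwrite('pics/box.png',cv2.convertScaleAbs(crop,alpha=1.5))
E
```

```text
knife 225 mid [ 522.2 -145.3] ang 0.186 len 103.8 w 11.3
loop 208 mid [ 542.  -195.6] ang 0.484 len 106.4 w 11.0
round 175 mid [ 545.2 -254.8] ang 0.213 len 104.6 w 9.8
flat 197 mid [ 576.3 -316.6] ang 0.491 len 103.6 w 10.9
[ 796.60881783 -123.84667514    7.        ]
[ 299.03210116 -192.27909761    7.        ]
(372, 240) [  0 202 116]
(392, 230) [ 10 171  85]
(415, 220) [ 21 177 163]
(438, 205) [ 94 181  89]
(283, 262) [110 125  63]
(175, 281) [108 175  67]
```

View pics/box.png

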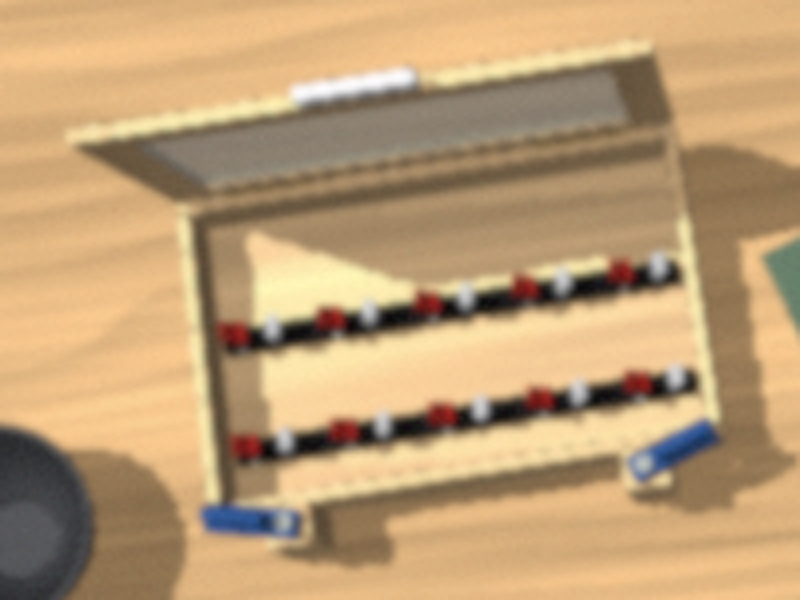

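The box crop shows all five places empty, with red and silver jaws in two rows. The left button points outwards at about (180,280) in the full image and the right one is slightly turned at about (278,264). Now I'll fit the case pose from the jaws and check it in both views.

```bash
cat > box.py <<'E'
from h import *
def blobs(m,lo):
    k,l,st,ce=cv2.connectedComponentsWithStats(m);return [ce[i] for i in range(1,k) if st[i,4]>=lo]
def rig(A,B): # case->world 2D
    a,b=A.mean(0),B.mean(0);H=(A-a).T@(B-b);th=np.arctan2(H[0,1]-H[1,0],H[0,0]+H[1,1])
    R=np.array([[np.cos(th),-np.sin(th)],[np.sin(th),np.cos(th)]]);return th,b-R@a,R
c=cap('top');hsv=cv2.cvtColor(c['img'],cv2.COLOR_RGB2HSV)[190:275,160:290]
red=cv2.inRange(hsv,(0,150,50),(7,255,255))|cv2.inRange(hsv,(172,150,50),(180,255,255))
sil=cv2.inRange(hsv,(0,0,105),(180,60,255))
r=np.array([ray(c,b+[160,190],40)[:2] for b in blobs(red,4)]);s=np.array([ray(c,b+[160,190],40)[:2] for b in blobs(sil,3)])
print(len(r),len(s));print(s.round())
def order(P):
    th=.12;R=np.array([[np.cos(th),np.sin(th)],[-np.sin(th),np.cos(th)]])
    Q=(P-P.mean(0))@R.T;far=Q[:,0]>0
    o=[]
    for f in(True,False):
        i=np.where(far==f)[0];o+=list(i[np.argsort(-Q[i,1])])
    return P[o]
A=np.array([[-19+dx,y] for dx in(33,-33) for y in(112,56,0,-56,-112)],float)
if len(r)==10: print('red',rig(A,order(r))[:2])
if len(s)==10: print('sil',rig(A,order(s))[:2])
if len(r)==10==len(s):
    M=(order(r)+order(s))/2;th,t,R=rig(A,M);print('mid',th,t,'res',np.abs(A@R.T+t-M).max(0))
    W=lambda x,y,z:np.r_[R@[x,y]+t,z]
    np.savez('case.npz',th=th,t=t,R=R)
    for n in('top','side'):
        c=cap(n);im=c['img'][:,:,::-1].copy();im=cv2.resize(im,None,fx=4,fy=4,interpolation=cv2.INTER_CUBIC)
        def L(a,b,col):
            p,q=[tuple((proj(c,W(*v))*4+1.5).round().astype(int)) for v in(a,b)];cv2.line(im,p,q,col,1)
        q=[(-92,145,48),(-92,-145,48),(92,-145,48),(92,145,48)]
        for i in range(4):L(q[i],q[(i+1)%4],(255,0,255))
        for y in(112,56,0,-56,-112):L((-60,y,42),(22,y,42),(0,255,0))
        o=np.array(proj(c,W(0,0,40)))*4
        x0,y0=int(o[0]-390),int(o[1]-250);cv2.imwrite(f'pics/fit_{n}.png',cv2.convertScaleAbs(im[max(y0,0):y0+520,max(x0,0):x0+780],alpha=1.4))
E
python3 box.py
```

```text
10 13
[[597.  73.]
 [594. 129.]
 [591. 185.]
 [588. 240.]
 [585. 296.]
 [531.  70.]
 [528. 126.]
 [524. 182.]
 [522. 237.]
 [500.  66.]
 [518. 293.]
 [493.  84.]
 [482.  96.]]
red (np.float64(0.04853427443911087), array([572.5102394 , 205.97119748]))
```

```bash
sed -i "s/^print(len(r),len(s)).*/s=s[s[:,0]>510];print(len(r),len(s))/; s/th=.12/th=.05/" box.py; python3 box.py
```

```text
10 10
red (np.float64(0.04803449856115854), array([572.42492999, 205.99262795]))
sil (np.float64(0.0531035511508215), array([576.864483  , 184.26052511]))
mid 0.050568033549355636 [574.64476839 195.1265608 ] res [0.25566143 0.37883775]
```

View pics/fit_top.png

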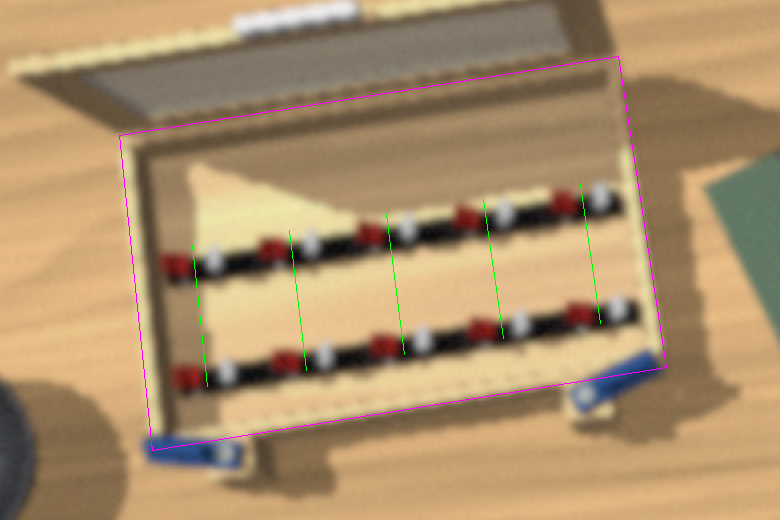

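View pics/fit_side.png

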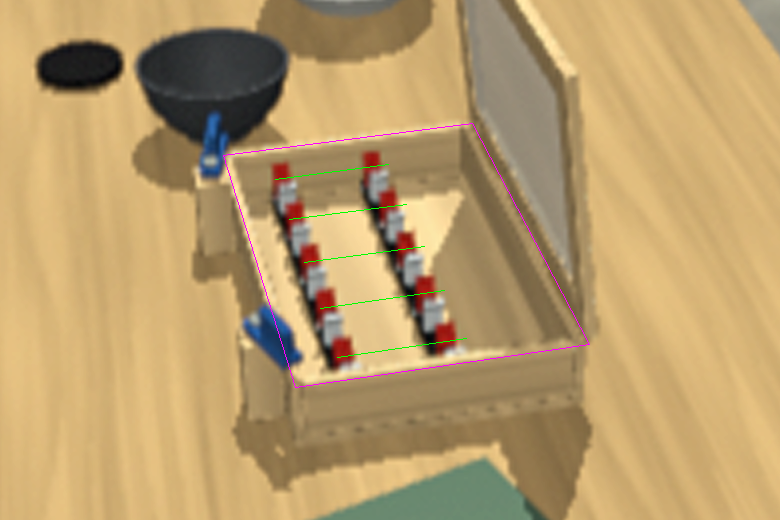

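The fit agrees with both views to about 2 mm: case at (575,195), angle 0.05, and the green place lines run between the jaws. Next I'll turn the wrist for the knife.

```bash
cat >> h.py <<'E'
CT=np.array([574.6,195.1]);CTH=.0506
def W(x,y): return CT+np.array([[np.cos(CTH),-np.sin(CTH)],[np.sin(CTH),np.cos(CTH)]])@[x,y]
def go(xy,z,yaw):
    "total turn about tool z, then shift in the tool axes after that turn (tool down, yaw = angle of tool y)"
    s=manip.read_state();w,a,b,c_=s['tcp_rot']
    from scipy.spatial.transform import Rotation as Ro
    R=Ro.from_quat([a,b,c_,w]).as_matrix();y0=np.arctan2(R[1,1],R[0,1])
    d=np.r_[xy,z]-s['ee_pos'];tx=np.array([-np.sin(yaw),np.cos(yaw)])*-1;ty=np.array([np.cos(yaw),np.sin(yaw)])
    tx=np.array([ty[1]*-1,ty[0]]) # y x z(down)
    if abs(R[:2,0]@[-R[1,1],R[0,1]]-1)>.1: tx=-tx
    dy=(yaw-y0+np.pi)%(2*np.pi)-np.pi
    print('t',round(s['clock'],1),'turn_z',round(-dy,3),'shift',round(d[:2]@tx,1),round(d[:2]@ty,1),round(-d[2],1),'| pos',s['ee_pos'].round(1),'yaw',round(y0,3),'tilt',round(float(R[2,2]),4),'grip',round(s['grip_width'],1),round(s['gripper_force'],1),'F',s['contact_force'].round(1),'q6',s['q'][5].round(2))
def pick(n,z,poly=None):
    c=cap('top');o=tools(c,poly=poly)
    if n in o: go(o[n][0],z,o[n][1]-np.pi/2)
def place(y,z,x=-19): go(W(x,y),z,CTH-np.pi/2)
E
python3 - <<'E'
from h import *
s=cap('side');tools(s,poly=np.array([[265,285],[355,252],[452,348],[340,390]]))
go([522,-145],150,.186-np.pi/2)
E
```

```text
knife 302 mid [ 519.7 -142.4] ang 0.189 len 109.3 w 18.2
loop 292 mid [ 539.1 -193.2] ang 0.488 len 112.2 w 15.6
round 328 mid [ 543.  -250.8] ang 0.21 len 111.2 w 15.3
flat 378 mid [ 574.3 -314. ] ang 0.493 len 112.4 w 15.5
t 0.4 turn_z 2.487 shift 136.1 695.0 81.2 | pos [259.8 512.9 231.2] yaw 1.102 tilt -1.0 grip 85.5 0.0 F [-0.6 -0.4  1. ] q6 -0.13
```

Call:
drive_tool(motion=[[[0, 0, 0], [0, 0, 0.18], 0.4], [[0, 0, 0], [0, 0, 0.18], 0.4], [[0, 0, 0], [0, 0, 0.18], 0.4], [[0, 0, 0], [0, 0, 0.18], 0.4], [[0, 0, 0], [0, 0, 0.18], 0.4], [[0, 0, 0], [0, 0, 0.18], 0.4], [[0, 0, 0], [0, 0, 0.18], 0.4], [[0, 0, 0], [0, 0, 0.18], 0.4], [[0, 0, 0], [0, 0, 0.18], 0.4], [[0, 0, 0], [0, 0, 0.18], 0.4]], newtons=60)

```text
clock: 1.65
ee_pos: [259.8, 512.9, 231.3]
tcp_rot: [0.0, 0.908, 0.42, -0.0]
contact_force: [0.5, 0.0, 0.0]
grip_width: 33.9
gripper_force: 0.0
```

Call:
drive_tool(motion=[[[0, 0, 0], [0, 0, 0.18], 0.4], [[0, 0, 0], [0, 0, 0.18], 0.4], [[0, 0, 0], [0, 0, 0.18], 0.4], [[0, 0, 0], [0, 0, 0.14], 0.4], [[0, 0, 0], [0, 0, 0], 0.4], [[0, 0, 0], [0, 0, 0], 0.4], [[0, 0, 0], [0, 0, 0], 0.4], [[0, 0, 0], [0, 0, 0], 0.4], [[0, 0, 0], [0, 0, 0], 0.4], [[0, 0, 0], [0, 0, 0], 0.4]])

```text
clock: 2.9
ee_pos: [259.8, 512.9, 231.3]
tcp_rot: [0.0, 0.995, 0.096, -0.0]
contact_force: [-0.1, -0.1, -1.1]
grip_width: 34.3
gripper_force: 0.0
```

```bash
python3 -c "
from h import *
go([522,-145],120,.186-np.pi/2)"
```

```text
t 2.9 turn_z 0.007 shift 136.0 695.1 111.3 | pos [259.8 512.9 231.3] yaw -1.378 tilt -1.0 grip 34.3 0.0 F [-0.1 -0.1 -1.1] q6 2.35
```

Call:
drive_tool(motion=[[[10, 50, 0], [0, 0, 0], 0.4], [[10, 50, 0], [0, 0, 0], 0.4], [[10, 50, 0], [0, 0, 0], 0.4], [[10, 50, 0], [0, 0, 0], 0.4], [[10, 50, 0], [0, 0, 0], 0.4], [[10, 50, 0], [0, 0, 0], 0.4], [[10, 50, 0], [0, 0, 0], 0.4], [[10, 50, 0], [0, 0, 0], 0.4], [[10, 50, 0], [0, 0, 0], 0.4], [[10, 50, 0], [0, 0, 0], 0.4]])

```text
clock: 4.15
ee_pos: [454.1, 39.7, 231.5]
tcp_rot: [0.0, 0.995, 0.096, 0.0]
contact_force: [0.6, 0.8, 0.2]
grip_width: 34.4
gripper_force: 0.0
```

Call:
drive_tool(motion=[[[9, 50, 10], [0, 0, 0], 0.4], [[9, 50, 20], [0, 0, 0], 0.4], [[9, 50, 20], [0, 0, 0], 0.4], [[9, 45, 20], [0, 0, 0], 0.4], [[0, 0, 40], [0, 0, 0], 0.4], [[0, 0, 0], [0, 0, 0], 0.4], [[0, 0, 0], [0, 0, 0], 0.4], [[0, 0, 0], [0, 0, 0], 0.4], [[0, 0, 0], [0, 0, 0], 0.4], [[0, 0, 0], [0, 0, 0], 0.4]])

```text
clock: 5.4
ee_pos: [526.6, -143.0, 121.9]
tcp_rot: [0.0, 0.995, 0.096, 0.0]
contact_force: [0.3, 0.5, -0.6]
grip_width: 34.0
gripper_force: 0.0
```

```bash
python3 -c "
from h import *
go([521,-144],3,.187-np.pi/2)
s=cap('side','s1.png');tools(s,poly=np.array([[265,285],[355,252],[452,348],[340,390]]));cap('top')
"
```

```text
t 5.4 turn_z 0.006 shift -5.7 -0.1 118.9 | pos [ 526.6 -143.   121.9] yaw -1.378 tilt -1.0 grip 34.0 0.0 F [ 0.3  0.5 -0.6] q6 0.97
knife 299 mid [ 519.7 -142.3] ang 0.189 len 109.3 w 18.2
loop 294 mid [ 539.1 -193.2] ang 0.487 len 112.2 w 15.4
round 347 mid [ 542.7 -251.6] ang 0.212 len 112.1 w 16.6
flat 375 mid [ 574.3 -313.9] ang 0.493 len 112.4 w 15.1
```

Call:
drive_tool(motion=[[[-5, 0, 35], [0, 0, 0], 0.4], [[0, 0, 35], [0, 0, 0], 0.4], [[0, 0, 30], [0, 0, 0], 0.4], [[0, 0, 12], [0, 0, 0], 0.4], [[0, 0, 6], [0, 0, 0], 0.4], [[0, 0, 0], [0, 0, 0], 0.0], [[0, 0, 0], [0, 0, 0], 0.0], [[0, 0, 0], [0, 0, 0], 0.0], [[0, 0, 0], [0, 0, 0], 0.0], [[0, 0, 0], [0, 0, 0], 0.0]], newtons=70)

```text
clock: 6.75
ee_pos: [522.1, -144.3, 4.2]
tcp_rot: [0.0, 0.995, 0.096, 0.001]
contact_force: [-1.2, -0.2, 6.8]
grip_width: 11.1
gripper_force: 69.1
```

Call:
drive_tool(motion=[[[0, 0, -10], [0, 0, 0], 0], [[0, 0, -30], [0, 0, 0], 0], [[0, 0, -40], [0, 0, 0], 0], [[0, 0, -40], [0, 0, 0], 0], [[0, 0, 0], [0, 0, 0], 0], [[0, 0, 0], [0, 0, 0], 0], [[0, 0, 0], [0, 0, 0], 0], [[0, 0, 0], [0, 0, 0], 0], [[0, 0, 0], [0, 0, 0], 0], [[0, 0, 0], [0, 0, 0], 0]])

```text
clock: 8.0
ee_pos: [521.5, -144.1, 123.1]
tcp_rot: [-0.0, 0.995, 0.096, -0.0]
contact_force: [0.4, -0.6, -1.5]
grip_width: 11.1
gripper_force: 68.6
```

```bash
python3 -c "
from h import *
place(-56,90)
s=cap('side');im=s['img'][:,:,::-1];u=proj(s,manip.read_state()['ee_pos']).astype(int);print(u)
cv2.imwrite('pics/g1.png',cv2.resize(im[u[1]-60:u[1]+60,u[0]-80:u[0]+80],None,fx=4,fy=4))
"
```

```text
t 8.0 turn_z 0.142 shift 51.2 -280.1 33.1 | pos [ 521.5 -144.1  123.1] yaw -1.378 tilt -1.0 grip 11.1 68.6 F [ 0.4 -0.6 -1.5] q6 0.97
[332 255]
```

View pics/g1.png

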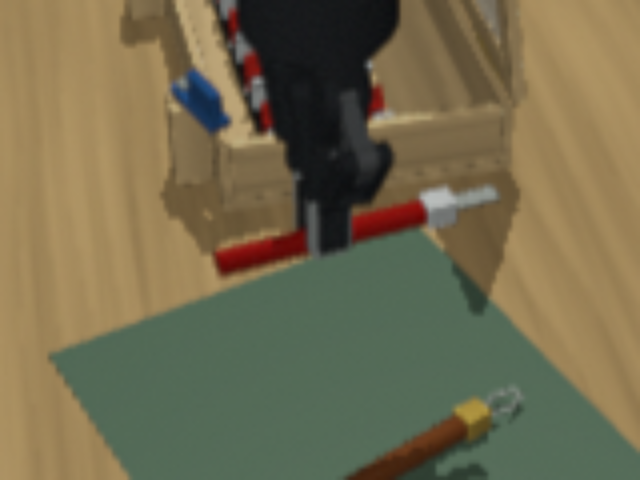

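The knife is held level in the fingers at its middle (crop (330,235)). I'll carry it to place d.

Call:
drive_tool(motion=[[[0, 0, 0], [0, 0, 0.14], 0], [[8, -40, 0], [0, 0, 0], 0], [[9, -48, 0], [0, 0, 0], 0], [[9, -48, 0], [0, 0, 0], 0], [[9, -48, 0], [0, 0, 0], 0], [[8, -48, 0], [0, 0, 0], 0], [[8, -48, 0], [0, 0, 0], 0], [[0, 0, 0], [0, 0, 0], 0], [[0, 0, 0], [0, 0, 0], 0], [[0, 0, 0], [0, 0, 0], 0]])

```text
clock: 9.3
ee_pos: [557.7, 137.2, 123.3]
tcp_rot: [0.0, 1.0, 0.026, -0.0]
contact_force: [0.6, -0.2, -0.6]
grip_width: 10.6
gripper_force: 68.7
```

```bash
python3 -c "
from h import *
place(-56,45)
s=cap('side');tools(s,z=126,poly=np.array([[200,150],[400,150],[400,300],[200,300]]),names=['knife'])
c=cap('top','t2.png');tools(c,z=126,poly=np.array([[150,150],[320,150],[320,300],[150,300]]),names=['knife'])
print('want',W(-19,-56),CTH)
"
```

```text
t 9.3 turn_z 0.001 shift 0.8 -1.0 78.3 | pos [557.7 137.2 123.3] yaw -1.519 tilt -1.0 grip 10.6 68.7 F [ 0.6 -0.2 -0.6] q6 1.63
knife 127 mid [514.3 146.4] ang -1.186 len 65.8 w 63.1
knife 108 mid [528.7 135.7] ang 0.025 len 46.4 w 15.1
want [558.45670921 138.21068499] 0.0506
```

Call:
drive_tool(motion=[[[1, -1, 20], [0, 0, 0], 0], [[0, 0, 30], [0, 0, 0], 0], [[0, 0, 22], [0, 0, 0], 0], [[0, 0, 6], [0, 0, 0], 0], [[0, 0, 5], [0, 0, 0], 0], [[0, 0, 5], [0, 0, 0], 0], [[0, 0, 5], [0, 0, 0], 0], [[0, 0, 4], [0, 0, 0], 0], [[0, 0, 3], [0, 0, 0], 0], [[0, 0, 0], [0, 0, 0], 0]])

```text
clock: 10.65
ee_pos: [559.5, 139.6, 23.9]
tcp_rot: [-0.0, 1.0, 0.026, 0.001]
contact_force: [4.8, 3.0, -1.3]
grip_width: 10.9
gripper_force: 68.7
```

```bash
python3 -c "
from h import *
place(-56,20)
s=cap('side');im=s['img'][:,:,::-1];u=proj(s,manip.read_state()['ee_pos']).astype(int);print(u)
cv2.imwrite('pics/g2.png',cv2.resize(im[u[1]-60:u[1]+60,u[0]-80:u[0]+80],None,fx=4,fy=4))
"
```

```text
t 10.7 turn_z 0.002 shift -1.1 1.3 3.9 | pos [559.5 139.6  23.9] yaw -1.518 tilt -1.0 grip 10.9 68.7 F [ 4.8  3.  -1.3] q6 1.63
[329 215]
```

View pics/g2.png

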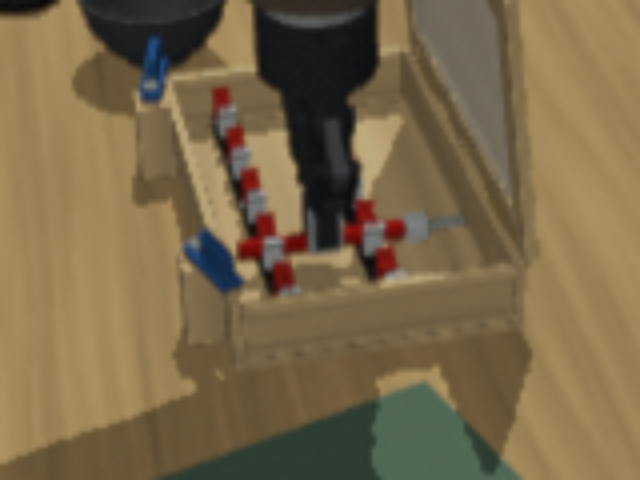

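The knife sits in both clips of place d. I'll press a little more to feel the rail, then release and lift.

Call:
drive_tool(motion=[[[0, 0, 2], [0, 0, 0], 0], [[0, 0, 0], [0, 0, 0], 0], [[0, 0, 0], [0, 0, 0], 0], [[0, 0, 0], [0, 0, 0], 0], [[0, 0, 0], [0, 0, 0], 0], [[0, 0, 0], [0, 0, 0], 0], [[0, 0, 0], [0, 0, 0], 0], [[0, 0, 0], [0, 0, 0], 0], [[0, 0, 0], [0, 0, 0], 0], [[0, 0, 0], [0, 0, 0], 0]])

```text
clock: 11.95
ee_pos: [559.2, 139.6, 22.1]
tcp_rot: [-0.0, 1.0, 0.026, 0.001]
contact_force: [0.7, 3.9, 8.2]
grip_width: 10.5
gripper_force: 69.8
```

Call:
drive_tool(motion=[[[0, 0, 0], [0, 0, 0], 0.3], [[0, 0, 0], [0, 0, 0], 0.3], [[0, 0, 0], [0, 0, 0], 0.3], [[0, 0, 0], [0, 0, 0], 0.3], [[0, 0, -30], [0, 0, 0], 0.3], [[0, 0, -40], [0, 0, 0], 0.3], [[0, 0, -40], [0, 0, 0], 0.3], [[0, 0, 0], [0, 0, 0], 0.4], [[0, 0, 0], [0, 0, 0], 0.4], [[0, 0, 0], [0, 0, 0], 0.4]])

```text
clock: 13.2
ee_pos: [558.2, 139.2, 130.1]
tcp_rot: [0.0, 1.0, 0.026, -0.001]
contact_force: [-0.1, 0.5, -0.6]
grip_width: 33.9
gripper_force: 0.0
```

```bash
python3 -c "
from h import *
s=cap('side');tools(s,z=25,poly=np.array([[200,150],[400,150],[400,250],[200,250]]),names=['knife'])
tools(s,poly=np.array([[265,285],[355,252],[452,348],[340,390]]))
c=cap('top');print('want',W(-19,-56));tools(c)
go([540.5,-194.5],60,.486-np.pi/2)
"
```

```text
knife 109 mid [569.5 151. ] ang 0.534 len 78.4 w 37.6
loop 300 mid [ 539.  -192.9] ang 0.484 len 112.1 w 16.5
round 339 mid [ 542.9 -251.1] ang 0.206 len 111.5 w 15.7
flat 376 mid [ 574.3 -314. ] ang 0.494 len 112.4 w 15.4
want [558.45670921 138.21068499]
loop 207 mid [ 541.1 -196.1] ang 0.48 len 105.7 w 11.1
round 175 mid [ 544.8 -254.8] ang 0.213 len 103.8 w 10.0
flat 195 mid [ 576.3 -316.7] ang 0.492 len 103.6 w 10.8
t 13.3 turn_z -0.433 shift -171.6 286.7 70.4 | pos [558.3 139.2 130.4] yaw -1.518 tilt -1.0 grip 34.2 0.0 F [ 1.   0.7 -0.7] q6 1.63
```

Call:
drive_tool(motion=[[[0, 0, 0], [0, 0, -0.145], 0.4], [[0, 0, 0], [0, 0, -0.145], 0.4], [[0, 0, 0], [0, 0, -0.145], 0.4], [[-24, 40, 0], [0, 0, 0], 0.4], [[-24, 41, 0], [0, 0, 0], 0.4], [[-24, 41, 0], [0, 0, 0], 0.4], [[-25, 41, 0], [0, 0, 0], 0.4], [[-25, 41, 0], [0, 0, 0], 0.4], [[-25, 41, 10], [0, 0, 0], 0.4], [[-25, 41, 20], [0, 0, 0], 0.4]])

```text
clock: 14.55
ee_pos: [540.7, -195.7, 101.2]
tcp_rot: [0.0, 0.97, 0.241, 0.0]
contact_force: [1.1, -0.0, -0.7]
grip_width: 33.9
gripper_force: 0.0
```

Call:
drive_tool(motion=[[[0, 0, 20], [0, 0, 0], 0.4], [[0, 0, 20], [0, 0, 0], 0.4], [[0, 0, 0], [0, 0, 0], 0.4], [[0, 0, 0], [0, 0, 0], 0.4], [[0, 0, 0], [0, 0, 0], 0.4], [[0, 0, 0], [0, 0, 0], 0.4], [[0, 0, 0], [0, 0, 0], 0.4], [[0, 0, 0], [0, 0, 0], 0.4], [[0, 0, 0], [0, 0, 0], 0.4], [[0, 0, 0], [0, 0, 0], 0.4]])

```text
clock: 15.8
ee_pos: [540.7, -194.0, 61.3]
tcp_rot: [0.0, 0.97, 0.241, -0.0]
contact_force: [-0.1, 0.5, 0.7]
grip_width: 34.0
gripper_force: 0.0
```

```bash
python3 -c "
from h import *
s=cap('side');tools(s,z=25,poly=np.array([[200,150],[400,150],[400,250],[200,250]]),names=['knife'])
tools(s,poly=np.array([[265,285],[355,252],[452,348],[340,390]]))
go([540.0,-194.5],2,.484-np.pi/2)
c=cap('top');tools(c,z=25,poly=np.array([[150,150],[300,150],[300,300],[150,300]]),names=['knife'])
"
```

```text
knife 49 mid [518.4 155.1] ang 1.14 len 48.5 w 16.3
loop 292 mid [ 539.1 -193.2] ang 0.489 len 112.2 w 15.6
round 337 mid [ 543.2 -251.5] ang 0.214 len 111.2 w 15.9
flat 381 mid [ 574.2 -313.9] ang 0.49 len 112.3 w 15.8
t 15.8 turn_z 0.004 shift -0.9 0.1 59.3 | pos [ 540.7 -194.    61.3] yaw -1.083 tilt -1.0 grip 34.2 0.0 F [ 0.1 -0.4  0.3] q6 0.6
knife 257 mid [559.8 141.6] ang 0.055 len 104.8 w 24.5
```

Call:
drive_tool(motion=[[[0, 0, 30], [0, 0, 0], 0.4], [[0, 0, 20], [0, 0, 0], 0.4], [[0, 0, 9], [0, 0, 0], 0.4], [[0, 0, 0], [0, 0, 0], 0], [[0, 0, 0], [0, 0, 0], 0], [[0, 0, 0], [0, 0, 0], 0], [[0, 0, 0], [0, 0, 0], 0], [[0, 0, 0], [0, 0, 0], 0], [[0, 0, 0], [0, 0, 0], 0], [[0, 0, 0], [0, 0, 0], 0]])

```text
clock: 17.15
ee_pos: [540.9, -194.1, 2.7]
tcp_rot: [0.0, 0.97, 0.242, 0.0]
contact_force: [-1.1, 0.5, 6.0]
grip_width: 10.6
gripper_force: 69.1
```

Call:
drive_tool(motion=[[[0, 0, -10], [0, 0, 0], 0], [[0, 0, -30], [0, 0, 0], 0], [[0, 0, -40], [0, 0, 0], 0], [[0, 0, -40], [0, 0, 0], 0], [[0, 0, 0], [0, 0, 0.145], 0], [[0, 0, 0], [0, 0, 0.145], 0], [[0, 0, 0], [0, 0, 0.145], 0], [[0, 0, 0], [0, 0, 0], 0], [[0, 0, 0], [0, 0, 0], 0], [[0, 0, 0], [0, 0, 0], 0]])

```text
clock: 18.4
ee_pos: [540.7, -194.0, 122.4]
tcp_rot: [0.0, 1.0, 0.027, -0.0]
contact_force: [0.0, 0.3, -0.6]
grip_width: 11.3
gripper_force: 68.5
```

```bash
python3 -c "
from h import *
place(0,45)
s=cap('side');tools(s,z=125,poly=np.array([[240,180],[452,180],[452,300],[240,300]]),names=['loop'])
"
```

```text
t 18.4 turn_z 0.004 shift 34.5 -386.9 77.4 | pos [ 540.7 -194.   122.4] yaw -1.516 tilt -1.0 grip 11.3 68.5 F [ 0.   0.3 -0.6] q6 1.04
loop 139 mid [ 508.  -191.4] ang 0.061 len 46.0 w 17.3
```

Call:
drive_tool(motion=[[[4, -43, 0], [0, 0, 0], 0], [[4, -43, 0], [0, 0, 0], 0], [[4, -43, 0], [0, 0, 0], 0], [[4, -43, 0], [0, 0, 0], 0], [[4, -43, 0], [0, 0, 0], 0], [[4, -43, 0], [0, 0, 0], 0], [[4, -43, 0], [0, 0, 0], 0], [[3, -43, 0], [0, 0, 0], 0], [[3, -43, 0], [0, 0, 0], 0], [[0, 0, 0], [0, 0, 0], 0]])

```text
clock: 19.7
ee_pos: [553.9, 196.7, 122.1]
tcp_rot: [-0.0, 1.0, 0.028, -0.0]
contact_force: [0.3, -0.9, -0.7]
grip_width: 10.8
gripper_force: 68.6
```

```bash
python3 -c "
from h import *
place(0,45)
s=cap('side');im=s['img'][:,:,::-1];u=proj(s,manip.read_state()['ee_pos']).astype(int);print(u)
cv2.imwrite('pics/g3.png',cv2.resize(im[u[1]-60:u[1]+60,u[0]-80:u[0]+80],None,fx=4,fy=4))
"
```

```text
t 19.7 turn_z 0.006 shift 1.6 2.7 77.1 | pos [553.9 196.7 122.1] yaw -1.514 tilt -1.0 grip 10.8 68.6 F [ 0.3 -0.9 -0.7] q6 1.72
[323 172]
```

View pics/g3.png

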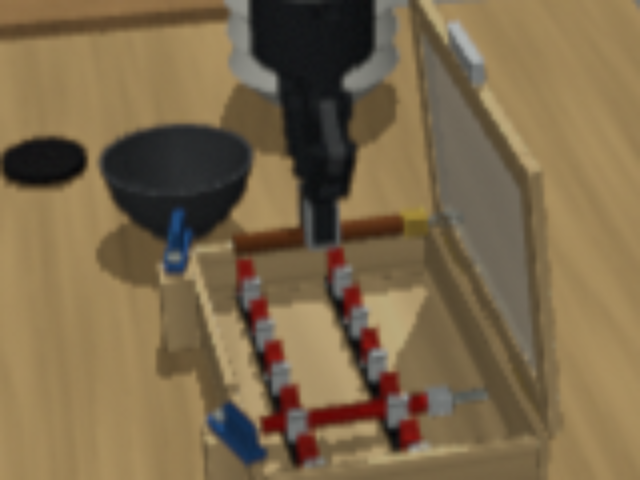

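The knife is home in place d, lying across both clips. The loop tool is still held level at its middle. I'll press it into c.

Call:
drive_tool(motion=[[[1, 2, 20], [0, 0, 0], 0], [[0, 0, 30], [0, 0, 0], 0], [[0, 0, 22], [0, 0, 0], 0], [[0, 0, 6], [0, 0, 0], 0], [[0, 0, 5], [0, 0, 0], 0], [[0, 0, 5], [0, 0, 0], 0], [[0, 0, 5], [0, 0, 0], 0], [[0, 0, 4], [0, 0, 0], 0], [[0, 0, 3], [0, 0, 0], 0], [[0, 0, 1], [0, 0, 0], 0]])

```text
clock: 21.0
ee_pos: [556.9, 195.1, 23.5]
tcp_rot: [-0.002, 1.0, 0.027, 0.002]
contact_force: [3.4, 23.6, 9.2]
grip_width: 11.0
gripper_force: 70.3
```

Call:
drive_tool(motion=[[[0, 0, 0], [0, 0, 0], 0], [[0, 0, 0], [0, 0, 0], 0], [[0, 0, 0], [0, 0, 0], 0], [[0, 0, 0], [0, 0, 0], 0], [[0, 0, 0], [0, 0, 0], 0], [[0, 0, 0], [0, 0, 0], 0], [[0, 0, 0], [0, 0, 0], 0], [[0, 0, 0], [0, 0, 0], 0], [[0, 0, 0], [0, 0, 0], 0], [[0, 0, 0], [0, 0, 0], 0]])

```text
clock: 22.25
ee_pos: [556.9, 195.1, 23.3]
tcp_rot: [-0.002, 1.0, 0.027, 0.002]
contact_force: [3.1, 24.5, 6.7]
grip_width: 10.9
gripper_force: 70.0
```

Call:
drive_tool(motion=[[[0, -1, 0], [0, 0, 0], 0], [[0, -1, 0], [0, 0, 0], 0], [[0, 0, 1], [0, 0, 0], 0], [[0, 0, 1], [0, 0, 0], 0], [[0, 0, 0], [0, 0, 0], 0], [[0, 0, 0], [0, 0, 0], 0], [[0, 0, 0], [0, 0, 0], 0], [[0, 0, 0], [0, 0, 0], 0], [[0, 0, 0], [0, 0, 0], 0], [[0, 0, 0], [0, 0, 0], 0]])

```text
clock: 23.5
ee_pos: [556.3, 195.4, 20.6]
tcp_rot: [-0.001, 1.0, 0.026, 0.002]
contact_force: [1.3, 8.2, 5.5]
grip_width: 10.5
gripper_force: 69.5
```

Call:
drive_tool(motion=[[[0, 0, 1], [0, 0, 0], 0], [[0, 0, 0], [0, 0, 0], 0], [[0, 0, 0], [0, 0, 0], 0], [[0, 0, 0], [0, 0, 0], 0], [[0, 0, 0], [0, 0, 0], 0], [[0, 0, 0], [0, 0, 0], 0], [[0, 0, 0], [0, 0, 0], 0], [[0, 0, 0], [0, 0, 0], 0], [[0, 0, 0], [0, 0, 0], 0], [[0, 0, 0], [0, 0, 0], 0]])

```text
clock: 24.75
ee_pos: [556.4, 195.4, 20.5]
tcp_rot: [-0.001, 1.0, 0.027, 0.002]
contact_force: [-4.0, 8.1, 17.2]
grip_width: 10.9
gripper_force: 70.9
```

Call:
drive_tool(motion=[[[0, 0, 0], [0, 0, 0], 0.3], [[0, 0, 0], [0, 0, 0], 0.3], [[0, 0, 0], [0, 0, 0], 0.3], [[0, 0, 0], [0, 0, 0], 0.3], [[0, 0, -30], [0, 0, 0], 0.3], [[0, 0, -40], [0, 0, 0], 0.3], [[0, 0, -40], [0, 0, 0], 0.3], [[0, 0, 0], [0, 0, -0.15], 0.4], [[0, 0, 0], [0, 0, 0], 0.4], [[0, 0, 0], [0, 0, 0], 0.4]])

```text
clock: 26.0
ee_pos: [555.0, 194.2, 127.6]
tcp_rot: [0.0, 0.995, 0.1, -0.001]
contact_force: [0.0, -0.8, -0.5]
grip_width: 34.2
gripper_force: 0.0
```

```bash
python3 -c "
from h import *
s=cap('side')
tools(s,poly=np.array([[265,285],[355,252],[452,348],[340,390]]))
c=cap('top');tools(c)
go([544,-253],60,.211-np.pi/2)
"
```

```text
loop 49 mid [ 650.  -273.3] ang 0.724 len 20.8 w 13.9
round 337 mid [ 542.9 -251.1] ang 0.207 len 111.5 w 15.7
flat 375 mid [ 574.3 -314. ] ang 0.495 len 112.4 w 15.1
loop 27 mid [ 651.9 -276.2] ang 0.385 len 16.0 w 9.2
round 175 mid [ 545.2 -254.7] ang 0.217 len 104.6 w 9.6
flat 196 mid [ 576.3 -316.6] ang 0.491 len 103.6 w 10.8
t 26.1 turn_z -0.01 shift -104.4 435.0 67.7 | pos [555.  194.2 127.7] yaw -1.37 tilt -1.0 grip 34.0 0.0 F [ 0.5 -0.5  0.3] q6 1.58
```

Call:
drive_tool(motion=[[[-10, 43, 0], [0, 0, -0.01], 0.4], [[-10, 44, 0], [0, 0, 0], 0.4], [[-10, 44, 0], [0, 0, 0], 0.4], [[-10, 44, 0], [0, 0, 0], 0.4], [[-10, 44, 0], [0, 0, 0], 0.4], [[-10, 44, 0], [0, 0, 0], 0.4], [[-11, 43, 0], [0, 0, 0], 0.4], [[-11, 43, 0], [0, 0, 0], 0.4], [[-11, 43, 0], [0, 0, 0], 0.4], [[-10, 43, 0], [0, 0, 0], 0.4]])

```text
clock: 27.35
ee_pos: [545.7, -254.1, 128.0]
tcp_rot: [-0.0, 0.994, 0.105, -0.0]
contact_force: [0.9, 0.3, -0.0]
grip_width: 33.9
gripper_force: 0.0
```

Call:
drive_tool(motion=[[[0, 0, 20], [0, 0, 0], 0.4], [[0, 0, 30], [0, 0, 0], 0.4], [[0, 0, 18], [0, 0, 0], 0.4], [[0, 0, 0], [0, 0, 0], 0.4], [[0, 0, 0], [0, 0, 0], 0.4], [[0, 0, 0], [0, 0, 0], 0.4], [[0, 0, 0], [0, 0, 0], 0.4], [[0, 0, 0], [0, 0, 0], 0.4], [[0, 0, 0], [0, 0, 0], 0.4], [[0, 0, 0], [0, 0, 0], 0.4]])

```text
clock: 28.6
ee_pos: [546.0, -252.7, 60.3]
tcp_rot: [0.0, 0.994, 0.106, -0.0]
contact_force: [-0.3, 0.5, -0.2]
grip_width: 34.6
gripper_force: 0.0
```

```bash
python3 -c "
from h import *
s=cap('side')
tools(s,poly=np.array([[265,285],[355,252],[452,348],[340,390]]))
go([544,-253],2,.211-np.pi/2)
c=cap('top')
for n in ('knife','loop'): tools(c,z=25,poly=np.array([[165,195],[285,195],[285,270],[165,270]]),names=[n])
print(W(-19,-56),W(-19,0))
"
```

```text
loop 49 mid [ 649.3 -273.9] ang 0.769 len 23.0 w 14.4
round 344 mid [ 543.1 -251.2] ang 0.205 len 111.7 w 15.8
flat 380 mid [ 574.2 -313.9] ang 0.491 len 112.3 w 15.2
t 28.6 turn_z 0.002 shift -2.0 -0.1 58.3 | pos [ 546.  -252.6   60.3] yaw -1.358 tilt -1.0 grip 34.0 0.0 F [-0.4  0.1 -0.1] q6 0.8
knife 258 mid [559.8 141.6] ang 0.055 len 104.8 w 24.5
loop 237 mid [557.8 196.5] ang 0.065 len 107.1 w 26.4
[558.45670921 138.21068499] [555.62431823 194.1390102 ]
```

Call:
drive_tool(motion=[[[-2, 0, 30], [0, 0, 0], 0.4], [[0, 0, 20], [0, 0, 0], 0.4], [[0, 0, 8], [0, 0, 0], 0.4], [[0, 0, 0], [0, 0, 0], 0], [[0, 0, 0], [0, 0, 0], 0], [[0, 0, 0], [0, 0, 0], 0], [[0, 0, 0], [0, 0, 0], 0], [[0, 0, 0], [0, 0, 0], 0], [[0, 0, 0], [0, 0, 0], 0], [[0, 0, 0], [0, 0, 0], 0]])

```text
clock: 29.95
ee_pos: [544.3, -253.2, 2.8]
tcp_rot: [0.0, 0.994, 0.106, 0.0]
contact_force: [-0.5, 0.4, 6.6]
grip_width: 10.5
gripper_force: 69.0
```

Call:
drive_tool(motion=[[[0, 0, -10], [0, 0, 0], 0], [[0, 0, -30], [0, 0, 0], 0], [[0, 0, -40], [0, 0, 0], 0], [[0, 0, -40], [0, 0, 0], 0], [[0, 0, 0], [0, 0, 0.16], 0], [[0, 0, 0], [0, 0, 0], 0], [[0, 0, 0], [0, 0, 0], 0], [[0, 0, 0], [0, 0, 0], 0], [[0, 0, 0], [0, 0, 0], 0], [[0, 0, 0], [0, 0, 0], 0]])

```text
clock: 31.2
ee_pos: [544.0, -253.0, 122.1]
tcp_rot: [-0.0, 1.0, 0.027, -0.0]
contact_force: [0.5, -0.4, -0.2]
grip_width: 10.7
gripper_force: 68.5
```

```bash
python3 -c "
from h import *
place(56,45)
"
```

```text
t 31.2 turn_z 0.003 shift 34.2 -502.0 77.1 | pos [ 544.  -253.   122.1] yaw -1.517 tilt -1.0 grip 10.7 68.5 F [ 0.5 -0.4 -0.2] q6 0.95
```

Call:
drive_tool(motion=[[[3, -42, 0], [0, 0, 0], 0], [[3, -42, 0], [0, 0, 0], 0], [[3, -42, 0], [0, 0, 0], 0], [[3, -42, 0], [0, 0, 0], 0], [[3, -42, 0], [0, 0, 0], 0], [[3, -42, 0], [0, 0, 0], 0], [[3, -42, 0], [0, 0, 0], 0], [[3, -42, 0], [0, 0, 0], 0], [[3, -42, 0], [0, 0, 0], 0], [[3, -42, 0], [0, 0, 0], 0]])

```text
clock: 32.45
ee_pos: [551.8, 169.3, 122.4]
tcp_rot: [0.0, 1.0, 0.027, 0.0]
contact_force: [0.1, 0.2, 0.0]
grip_width: 10.5
gripper_force: 68.6
```

Call:
drive_tool(motion=[[[2, -42, 0], [0, 0, 0], 0], [[2, -40, 0], [0, 0, 0], 0], [[0, 0, 0], [0, 0, 0], 0], [[0, 0, 0], [0, 0, 0], 0], [[0, 0, 0], [0, 0, 0], 0], [[0, 0, 0], [0, 0, 0], 0], [[0, 0, 0], [0, 0, 0], 0], [[0, 0, 0], [0, 0, 0], 0], [[0, 0, 0], [0, 0, 0], 0], [[0, 0, 0], [0, 0, 0], 0]])

```text
clock: 33.7
ee_pos: [551.5, 250.0, 122.3]
tcp_rot: [0.0, 1.0, 0.026, -0.0]
contact_force: [0.4, 0.5, -1.1]
grip_width: 11.3
gripper_force: 68.6
```

```bash
python3 -c "
from h import *
place(56,45)
s=cap('side');im=s['img'][:,:,::-1];u=proj(s,manip.read_state()['ee_pos']).astype(int);print(u)
cv2.imwrite('pics/g4.png',cv2.resize(im[u[1]-60:u[1]+60,u[0]-80:u[0]+80],None,fx=4,fy=4))
"
```

```text
t 33.7 turn_z 0.002 shift 1.3 0.0 77.3 | pos [551.5 250.  122.3] yaw -1.518 tilt -1.0 grip 11.3 68.6 F [ 0.4  0.5 -1.1] q6 1.82
[318 162]
```

View pics/g4.png

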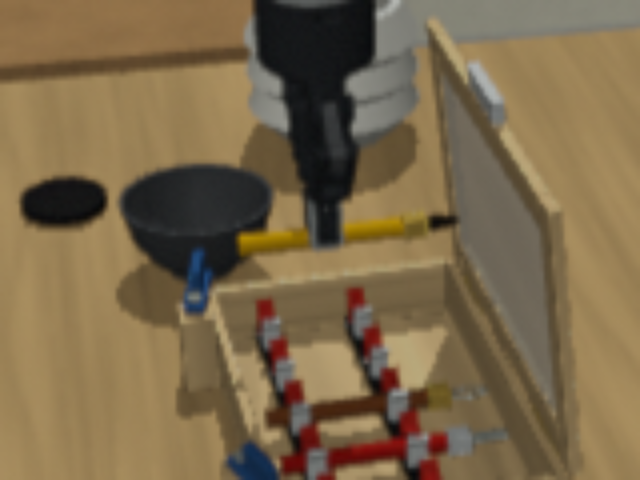

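The knife and loop tool are home in d and c, and the round brush is held level. The earlier fits suggest the true y is about 1.5 mm further left, so I'll correct for that and press.

Call:
drive_tool(motion=[[[1, -2, 20], [0, 0, 0], 0], [[0, 0, 30], [0, 0, 0], 0], [[0, 0, 22], [0, 0, 0], 0], [[0, 0, 6], [0, 0, 0], 0], [[0, 0, 5], [0, 0, 0], 0], [[0, 0, 5], [0, 0, 0], 0], [[0, 0, 5], [0, 0, 0], 0], [[0, 0, 4], [0, 0, 0], 0], [[0, 0, 4], [0, 0, 0], 0], [[0, 0, 1], [0, 0, 0], 0]])

```text
clock: 35.0
ee_pos: [552.7, 252.1, 20.7]
tcp_rot: [-0.0, 1.0, 0.026, 0.0]
contact_force: [-0.5, 0.2, 6.9]
grip_width: 10.7
gripper_force: 71.0
```

Call:
drive_tool(motion=[[[0, 0, 1], [0, 0, 0], 0], [[0, 0, 0], [0, 0, 0], 0], [[0, 0, 0], [0, 0, 0], 0], [[0, 0, 0], [0, 0, 0], 0], [[0, 0, 0], [0, 0, 0], 0], [[0, 0, 0], [0, 0, 0], 0], [[0, 0, 0], [0, 0, 0], 0], [[0, 0, 0], [0, 0, 0], 0], [[0, 0, 0], [0, 0, 0], 0], [[0, 0, 0], [0, 0, 0], 0]])

```text
clock: 36.25
ee_pos: [553.1, 252.4, 20.6]
tcp_rot: [-0.0, 1.0, 0.026, 0.001]
contact_force: [-2.2, -0.5, 10.8]
grip_width: 10.9
gripper_force: 71.4
```

Call:
drive_tool(motion=[[[0, 0, 0], [0, 0, 0], 0.3], [[0, 0, 0], [0, 0, 0], 0.3], [[0, 0, 0], [0, 0, 0], 0.3], [[0, 0, 0], [0, 0, 0], 0.3], [[0, 0, -30], [0, 0, 0], 0.3], [[0, 0, -40], [0, 0, 0], 0.3], [[0, 0, -40], [0, 0, 0], 0.3], [[0, 0, 0], [0, 0, -0.145], 0.4], [[0, 0, 0], [0, 0, -0.145], 0.4], [[0, 0, 0], [0, 0, -0.145], 0.4]])

```text
clock: 37.5
ee_pos: [552.4, 252.1, 129.3]
tcp_rot: [0.0, 0.97, 0.244, -0.0]
contact_force: [0.3, -0.1, 0.9]
grip_width: 34.1
gripper_force: 0.0
```

```bash
python3 -c "
from h import *
s=cap('side')
tools(s,poly=np.array([[265,285],[355,252],[452,348],[340,390]]),names=['flat'])
c=cap('top');tools(c,names=['flat'])
go([575.3,-315.3],60,.493-np.pi/2)
"
```

```text
flat 377 mid [ 574.3 -314. ] ang 0.492 len 112.4 w 15.4
flat 193 mid [ 576.3 -316.6] ang 0.49 len 103.6 w 10.9
t 37.6 turn_z -0.003 shift -248.3 510.7 69.2 | pos [552.4 252.1 129.2] yaw -1.081 tilt -1.0 grip 34.1 0.0 F [-0.1  0.2 -0.6] q6 1.38
```

Call:
drive_tool(motion=[[[-18, 37, 0], [0, 0, 0], 0.4], [[-18, 37, 0], [0, 0, 0], 0.4], [[-18, 37, 0], [0, 0, 0], 0.4], [[-18, 37, 0], [0, 0, 0], 0.4], [[-18, 37, 0], [0, 0, 0], 0.4], [[-18, 37, 0], [0, 0, 0], 0.4], [[-18, 37, 0], [0, 0, 0], 0.4], [[-18, 37, 0], [0, 0, 0], 0.4], [[-18, 37, 0], [0, 0, 0], 0.4], [[-18, 37, 0], [0, 0, 0], 0.4]])

```text
clock: 38.85
ee_pos: [566.7, -160.5, 129.4]
tcp_rot: [0.0, 0.971, 0.239, 0.0]
contact_force: [0.2, 0.8, 0.1]
grip_width: 34.6
gripper_force: 0.0
```

Call:
drive_tool(motion=[[[-17, 35, 0], [0, 0, 0], 0.4], [[-17, 35, 0], [0, 0, 0], 0.4], [[-17, 35, 0], [0, 0, 0], 0.4], [[-17, 35, 0], [0, 0, 0], 0.4], [[0, 0, 20], [0, 0, 0], 0.4], [[0, 0, 30], [0, 0, 0], 0.4], [[0, 0, 19], [0, 0, 0], 0.4], [[0, 0, 0], [0, 0, 0], 0.4], [[0, 0, 0], [0, 0, 0], 0.4], [[0, 0, 0], [0, 0, 0], 0.4]])

```text
clock: 40.1
ee_pos: [572.8, -314.8, 61.5]
tcp_rot: [0.001, 0.97, 0.241, 0.0]
contact_force: [0.3, 0.2, 0.3]
grip_width: 34.5
gripper_force: 0.0
```

```bash
python3 -c "
from h import *
s=cap('side')
tools(s,poly=np.array([[265,285],[355,252],[452,348],[340,390]]),names=['flat'])
go([575.3,-315.3],2,.493-np.pi/2)
c=cap('top')
for n in ('knife','loop','round'): tools(c,z=25,poly=np.array([[165,195],[285,195],[285,270],[165,270]]),names=[n])
"
```

```text
flat 375 mid [ 574.3 -314. ] ang 0.497 len 112.4 w 15.2
t 40.1 turn_z -0.005 shift 2.0 1.6 59.3 | pos [ 572.7 -314.8   61.3] yaw -1.083 tilt -1.0 grip 33.8 0.0 F [ 0.1 -0.   0.9] q6 0.46
knife 257 mid [559.8 141.5] ang 0.054 len 104.8 w 24.3
loop 235 mid [557.8 196.5] ang 0.064 len 107.1 w 26.7
round 153 mid [553.7 251.8] ang 0.048 len 104.5 w 9.9
```

Call:
drive_tool(motion=[[[2, 1, 30], [0, 0, 0], 0.4], [[0, 0, 20], [0, 0, 0], 0.4], [[0, 0, 9], [0, 0, 0], 0.4], [[0, 0, 0], [0, 0, 0], 0], [[0, 0, 0], [0, 0, 0], 0], [[0, 0, 0], [0, 0, 0], 0], [[0, 0, 0], [0, 0, 0], 0], [[0, 0, 0], [0, 0, 0], 0], [[0, 0, 0], [0, 0, 0], 0], [[0, 0, 0], [0, 0, 0], 0]])

```text
clock: 41.45
ee_pos: [574.7, -314.7, 1.7]
tcp_rot: [0.0, 0.97, 0.241, 0.0]
contact_force: [-1.1, -0.2, 5.2]
grip_width: 11.4
gripper_force: 69.0
```

Call:
drive_tool(motion=[[[0, 0, -10], [0, 0, 0], 0], [[0, 0, -30], [0, 0, 0], 0], [[0, 0, -40], [0, 0, 0], 0], [[0, 0, -40], [0, 0, 0], 0], [[0, 0, 0], [0, 0, 0.145], 0], [[0, 0, 0], [0, 0, 0.145], 0], [[0, 0, 0], [0, 0, 0.15], 0], [[0, 0, 0], [0, 0, 0], 0], [[0, 0, 0], [0, 0, 0], 0], [[0, 0, 0], [0, 0, 0], 0]])

```text
clock: 42.7
ee_pos: [574.6, -314.6, 121.4]
tcp_rot: [0.0, 1.0, 0.025, -0.0]
contact_force: [-0.7, 1.1, -0.4]
grip_width: 10.9
gripper_force: 68.5
```

```bash
python3 -c "
from h import *
place(-112,45)
"
```

```text
t 42.7 turn_z -0.001 shift 6.8 -397.0 76.4 | pos [ 574.6 -314.6  121.4] yaw -1.521 tilt -1.0 grip 10.9 68.5 F [-0.7  1.1 -0.4] q6 0.9
```

Call:
drive_tool(motion=[[[1, -44, 0], [0, 0, 0], 0], [[1, -44, 0], [0, 0, 0], 0], [[1, -44, 0], [0, 0, 0], 0], [[1, -44, 0], [0, 0, 0], 0], [[1, -44, 0], [0, 0, 0], 0], [[1, -44, 0], [0, 0, 0], 0], [[1, -44, 0], [0, 0, 0], 0], [[0, -44, 0], [0, 0, 0], 0], [[0, -46, 0], [0, 0, 0], 0], [[0, 0, 0], [0, 0, 0], 0]])

```text
clock: 43.95
ee_pos: [562.2, 85.9, 121.4]
tcp_rot: [-0.0, 1.0, 0.026, 0.0]
contact_force: [0.6, -0.2, -0.9]
grip_width: 11.1
gripper_force: 68.6
```

```bash
python3 -c "
from h import *
cap('top');place(-112,45)
s=cap('side');im=s['img'][:,:,::-1];u=proj(s,manip.read_state()['ee_pos']).astype(int);print(u)
cv2.imwrite('pics/g5.png',cv2.resize(im[u[1]-60:u[1]+60,u[0]-80:u[0]+80],None,fx=4,fy=4))
"
```

```text
t 44.0 turn_z 0.001 shift -1.2 2.1 76.4 | pos [562.4  84.4 121.4] yaw -1.52 tilt -1.0 grip 10.6 68.6 F [-0.4 -0.2  0.3] q6 1.53
[333 194]
```

View pics/g5.png

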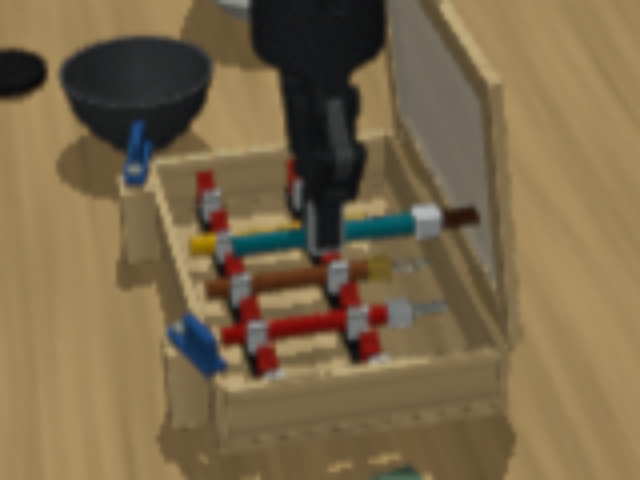

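The flat brush is held level over place e, and the knife and loop tool are home. I'll press it in.

Call:
drive_tool(motion=[[[-1, 0, 20], [0, 0, 0], 0], [[0, 0, 30], [0, 0, 0], 0], [[0, 0, 22], [0, 0, 0], 0], [[0, 0, 6], [0, 0, 0], 0], [[0, 0, 5], [0, 0, 0], 0], [[0, 0, 5], [0, 0, 0], 0], [[0, 0, 5], [0, 0, 0], 0], [[0, 0, 4], [0, 0, 0], 0], [[0, 0, 4], [0, 0, 0], 0], [[0, 0, 1], [0, 0, 0], 0]])

```text
clock: 45.3
ee_pos: [562.1, 83.6, 19.8]
tcp_rot: [-0.0, 1.0, 0.024, 0.001]
contact_force: [1.5, 5.6, 4.1]
grip_width: 11.2
gripper_force: 69.5
```

Call:
drive_tool(motion=[[[0, 0, 1], [0, 0, 0], 0], [[0, 0, 0], [0, 0, 0], 0], [[0, 0, 0], [0, 0, 0], 0], [[0, 0, 0], [0, 0, 0], 0], [[0, 0, 0], [0, 0, 0], 0], [[0, 0, 0], [0, 0, 0], 0], [[0, 0, 0], [0, 0, 0], 0], [[0, 0, 0], [0, 0, 0], 0], [[0, 0, 0], [0, 0, 0], 0], [[0, 0, 0], [0, 0, 0], 0]])

```text
clock: 46.55
ee_pos: [562.1, 83.6, 19.6]
tcp_rot: [-0.0, 1.0, 0.024, 0.001]
contact_force: [-3.1, 3.5, 14.5]
grip_width: 11.0
gripper_force: 70.7
```

Call:
drive_tool(motion=[[[0, 0, 0], [0, 0, 0], 0.24], [[0, 0, 0], [0, 0, 0], 0.24], [[0, 0, 0], [0, 0, 0], 0.24], [[0, 0, 0], [0, 0, 0], 0.24], [[0, 0, -10], [0, 0, 0], 0.24], [[0, 0, -30], [0, 0, 0], 0.24], [[0, 0, -40], [0, 0, 0], 0.24], [[0, 0, -40], [0, 0, 0], 0.24], [[0, 0, 0], [0, 0, 0], 0], [[0, 0, 0], [0, 0, 0], 0]])

```text
clock: 47.8
ee_pos: [561.4, 83.2, 138.3]
tcp_rot: [0.0, 1.0, 0.024, -0.0]
contact_force: [0.1, -0.5, 0.8]
grip_width: 0.0
gripper_force: 0.0
```

Call:
drive_tool(motion=[[[-50, 0, 0], [0, 0, 0], 0], [[-50, 0, 0], [0, 0, 0], 0], [[-50, 0, 0], [0, 0, 0], 0], [[0, 0, 0], [0, 0, 0], 0], [[0, 0, 0], [0, 0, 0], 0], [[0, 0, 0], [0, 0, 0], 0], [[0, 0, 0], [0, 0, 0], 0], [[0, 0, 0], [0, 0, 0], 0], [[0, 0, 0], [0, 0, 0], 0], [[0, 0, 0], [0, 0, 0], 0]])

```text
clock: 49.05
ee_pos: [411.8, 76.1, 138.3]
tcp_rot: [0.0, 1.0, 0.024, -0.0]
contact_force: [-0.2, -0.5, 0.0]
grip_width: -0.1
gripper_force: 0.0
```

```bash
python3 - <<'E'
from h import *
c=cap('top');im=c['img'][:,:,::-1]
for n in ('knife','loop','round','flat'): tools(c,z=25,poly=np.array([[165,195],[285,195],[285,270],[165,270]]),names=[n])
print([W(-19,y).round(1) for y in(-56,0,56,-112)]);go([500,100],200,-1.52)
s=cap('side');i2=s['img'][:,:,::-1]
a=cv2.resize(im[160:290,140:300],None,fx=2.5,fy=2.5,interpolation=2);b=cv2.resize(i2[110:240,250:410],None,fx=2.5,fy=2.5,interpolation=2)
cv2.imwrite('pics/all.png',np.hstack([a,b]))
E
```

```text
knife 122 mid [587. 143.] ang 0.148 len 50.3 w 25.1
loop 98 mid [587.5 198.3] ang 0.15 len 47.9 w 27.2
round 141 mid [554.5 252. ] ang 0.039 len 102.2 w 9.5
flat 65 mid [589.4  84.3] ang 0.057 len 53.2 w 7.9
[array([558.5, 138.2]), array([555.6, 194.1]), array([552.8, 250.1]), array([561.3,  82.3])]
t 49.1 turn_z -0.003 shift 89.3 -19.4 -61.7 | pos [411.8  76.1 138.3] yaw -1.523 tilt -1.0 grip 0.0 0.0 F [-0.7  0.2 -0.1] q6 1.52
```

View pics/all.png

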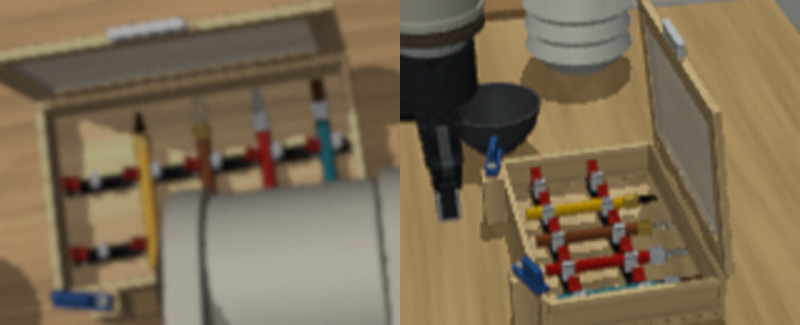

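All four tools lie square in their places, in both views. Now the turnbutton positions: the right one looks partly turned, so I'll measure whether it blocks the lid.

```bash
cat > btn.py <<'E'
from h import *
def btn(n='top'):
    c=cap(n);hsv=cv2.cvtColor(c['img'],cv2.COLOR_RGB2HSV)
    m=cv2.inRange(hsv,(102,110,35),(125,255,255))
    p0=proj(c,np.r_[W(-104,100),66]);p1=proj(c,np.r_[W(-104,-100),66])
    R=np.array([[np.cos(CTH),np.sin(CTH)],[-np.sin(CTH),np.cos(CTH)]])
    k,l,st,ce=cv2.connectedComponentsWithStats(m)
    for i in range(1,k):
        if st[i,4]<20 or min(np.linalg.norm(ce[i]-p0),np.linalg.norm(ce[i]-p1))>50: continue
        ys,xs=np.where(l==i)
        P=np.array([R@(ray(c,p,74)[:2]-CT) for p in zip(xs,ys)]);u=np.linalg.svd(P-P.mean(0))[2][0];t=(P-P.mean(0))@u
        w=(P-P.mean(0))@[-u[1],u[0]]
        print(n,st[i,4],'case ctr',P.mean(0).round(1),'ends',(P.mean(0)+u*t.min()).round(1),(P.mean(0)+u*t.max()).round(1),'w',round(np.ptp(w),1),'bbox',P.min(0).round(1),P.max(0).round(1))
btn('top');btn('side')
E
python3 btn.py
```

```text
top 77 case ctr [-99.2 122.6] ends [-93.8 140.3] [-104.4  105.7] w 10.4 bbox [-107.4  105.8] [-91.2 140.1]
side 64 case ctr [-99.9 119.2] ends [-94.1 159.9] [-106.3   74.7] w 16.7 bbox [-113.1   74.4] [-90.5 160.4]
side 96 case ctr [ -99.6 -126.1] ends [-103.5  -96.2] [ -95.6 -156.3] w 22.4 bbox [-114.4 -156.9] [-89.2 -96.1]
```

Call:
drive_tool(motion=[[[0, 0, -40], [0, 0, 0], 0], [[0, 0, -40], [0, 0, 0], 0], [[0, -20, -40], [0, 0, 0], 0], [[0, -40, -32], [0, 0, 0], 0], [[0, -40, 0], [0, 0, 0], 0], [[0, 0, 0], [0, 0, 0], 0], [[0, 0, 0], [0, 0, 0], 0], [[0, 0, 0], [0, 0, 0], 0], [[0, 0, 0], [0, 0, 0], 0], [[0, 0, 0], [0, 0, 0], 0]])

```text
clock: 50.5
ee_pos: [407.1, 175.6, 290.3]
tcp_rot: [0.0, 1.0, 0.024, 0.0]
contact_force: [1.3, -0.2, 0.2]
grip_width: -0.2
gripper_force: 0.0
```

```bash
python3 btn.py; python3 -c "
from h import *
place(0,290,x=-150)"
```

```text
top 79 case ctr [ -97.5 -122.5] ends [ -91.8 -138.4] [-103.3 -106. ] w 11.2 bbox [-107.  -138.3] [ -88.3 -106. ]
side 66 case ctr [-100.   119.3] ends [-93.7 159.8] [-106.9   74.8] w 16.3 bbox [-113.1   74.4] [-89.7 160.4]
side 95 case ctr [ -99.5 -126.3] ends [-103.4  -96.2] [ -95.7 -156.3] w 22.5 bbox [-114.4 -156.9] [-89.2 -96.1]
t 50.6 turn_z -0.003 shift 18.3 -10.8 0.3 | pos [407.  175.8 290.3] yaw -1.523 tilt -1.0 grip 0.0 0.0 F [-0.6 -0.5 -0.1] q6 1.76
```

```bash
python3 -c "
from h import *
c=cap('top');R=np.array([[np.cos(CTH),np.sin(CTH)],[-np.sin(CTH),np.cos(CTH)]])
for u in ((181,280.3),(270.3,265.5)): print((R@(ray(c,u,73)[:2]-CT)).round(1))
place(130,72,x=-64);place(-130,72,x=-64)"
```

```text
[-104.9   97.8]
[-104.1  -99.3]
t 50.6 turn_z -0.003 shift 104.3 -140.8 218.3 | pos [407.  175.8 290.3] yaw -1.523 tilt -1.0 grip 0.1 0.0 F [-0.7 -0.3 -0.1] q6 1.76
t 50.6 turn_z -0.003 shift 104.3 119.2 218.3 | pos [407.  175.8 290.3] yaw -1.523 tilt -1.0 grip 0.1 0.0 F [-0.7 -0.3 -0.1] q6 1.76
```

The pivots are at case (-104, ±99), and both bars are turned about 0.25–0.3 rad, which puts them over the lid's edge. I'll push each fin outwards before closing, left first.

Call:
drive_tool(motion=[[[35, -47, 0], [0, 0, 0], 0], [[35, -47, 0], [0, 0, 0], 0], [[34, -47, 0], [0, 0, 0], 0], [[0, 0, 50], [0, 0, 0], 0], [[0, 0, 55], [0, 0, 0], 0], [[0, 0, 55], [0, 0, 0], 0], [[0, 0, 40], [0, 0, 0], 0], [[0, 0, 18], [0, 0, 0], 0], [[0, 0, 0], [0, 0, 0], 0], [[0, 0, 0], [0, 0, 0], 0]])

```text
clock: 51.9
ee_pos: [504.9, 322.2, 74.1]
tcp_rot: [-0.0, 1.0, 0.024, 0.001]
contact_force: [-0.0, -0.2, 0.4]
grip_width: 0.0
gripper_force: 0.0
```

Call:
drive_tool(motion=[[[-5, 0, 0], [0, 0, 0], 0], [[-5, 0, 0], [0, 0, 0], 0], [[-5, 0, 0], [0, 0, 0], 0], [[-4, 0, 0], [0, 0, 0], 0], [[-4, 0, 0], [0, 0, 0], 0], [[-2, 0, 0], [0, 0, 0], 0], [[0, 0, 0], [0, 0, 0], 0], [[0, 0, 0], [0, 0, 0], 0], [[0, 0, 0], [0, 0, 0], 0], [[0, 0, 0], [0, 0, 0], 0]])

```text
clock: 53.15
ee_pos: [479.1, 320.5, 72.2]
tcp_rot: [0.0, 1.0, 0.024, -0.0]
contact_force: [0.0, -0.5, 0.1]
grip_width: -0.3
gripper_force: 0.0
```

```bash
python3 btn.py; python3 -c "
from h import *
place(130,72,x=-89)"
```

```text
top 79 case ctr [ -97.6 -122.1] ends [ -92.2 -137.6] [-103.2 -106. ] w 11.1 bbox [-107. -138.] [ -88.3 -105.7]
side 56 case ctr [-107.   118.3] ends [-104.7  162.5] [-109.2   75.2] w 15.4 bbox [-113.9   75.1] [-100.3  162.5]
side 95 case ctr [ -99.6 -127. ] ends [-104.   -96.3] [ -95.3 -157.1] w 22.3 bbox [-114.4 -157.5] [-89.2 -96.1]
t 53.2 turn_z -0.003 shift -0.0 0.1 0.2 | pos [479.1 320.5  72.2] yaw -1.523 tilt -1.0 grip 0.2 0.0 F [-0.2  0.5 -0.1] q6 1.98
```

Call:
drive_tool(motion=[[[25, 0, -10], [0, 0, 0], 0], [[0, 44, 0], [0, 0, 0], 0], [[0, 44, 0], [0, 0, 0], 0], [[0, 43, 0], [0, 0, 0], 0], [[0, 43, 0], [0, 0, 0], 0], [[0, 43, 0], [0, 0, 0], 0], [[0, 43, 0], [0, 0, 0], 0], [[0, 0, 10], [0, 0, 0], 0], [[0, 0, 0], [0, 0, 0], 0], [[0, 0, 0], [0, 0, 0], 0]])

```text
clock: 54.5
ee_pos: [516.5, 62.9, 72.3]
tcp_rot: [-0.0, 1.0, 0.024, -0.0]
contact_force: [0.1, 0.0, 0.6]
grip_width: -0.0
gripper_force: 0.0
```

Call:
drive_tool(motion=[[[-5, 0, 0], [0, 0, 0], 0], [[-5, 0, 0], [0, 0, 0], 0], [[-5, 0, 0], [0, 0, 0], 0], [[-4, 0, 0], [0, 0, 0], 0], [[-4, 0, 0], [0, 0, 0], 0], [[-2, 0, 0], [0, 0, 0], 0], [[0, 0, 0], [0, 0, 0], 0], [[0, 0, 0], [0, 0, 0], 0], [[0, 0, 0], [0, 0, 0], 0], [[0, 0, 0], [0, 0, 0], 0]])

```text
clock: 55.75
ee_pos: [491.7, 60.8, 72.4]
tcp_rot: [0.0, 1.0, 0.024, 0.0]
contact_force: [3.5, -1.7, 0.8]
grip_width: 0.2
gripper_force: 2.1
```

Call:
drive_tool(motion=[[[10, 0, 0], [0, 0, 0], 0], [[15, -10, -30], [0, 0, 0], 0], [[0, -30, -40], [0, 0, 0], 0], [[0, -30, -40], [0, 0, 0], 0], [[0, -30, -40], [0, 0, 0], 0], [[0, -30, -40], [0, 0, 0], 0], [[0, 0, -28], [0, 0, 0], 0], [[0, 0, 0], [0, 0, 0], 0], [[0, 0, 0], [0, 0, 0], 0], [[0, 0, 0], [0, 0, 0], 0]])

```text
clock: 57.0
ee_pos: [510.2, 191.7, 289.2]
tcp_rot: [0.0, 1.0, 0.024, -0.001]
contact_force: [1.0, -1.1, -0.7]
grip_width: -0.2
gripper_force: 0.0
```

```bash
python3 btn.py; python3 -c "
from h import *
place(0,290,x=150)"
```

```text
top 74 case ctr [-105.2 -123.4] ends [-104.6 -140.2] [-105.8 -106.8] w 10.9 bbox [-110.6 -140.3] [ -99.7 -106.9]
top 75 case ctr [-104.7  122.8] ends [-104.9  106.1] [-104.5  141. ] w 10.2 bbox [-109.7  106.1] [-99.5 141. ]
side 63 case ctr [-106.4  120.8] ends [-102.8  162.3] [-110.2   75.4] w 16.6 bbox [-114.2   75.1] [-97.6 162.5]
side 72 case ctr [-107.1 -130.4] ends [-105.6  -95.4] [-108.2 -156.1] w 13.8 bbox [-114.2 -156.3] [-100.7  -95.5]
t 57.1 turn_z -0.003 shift 214.5 -0.1 -0.5 | pos [510.2 191.7 289.5] yaw -1.523 tilt -1.0 grip 0.4 0.0 F [-0.6 -0.3  1.4] q6 1.74
```

Both bars are now parallel to the front wall and clear of the lid. Next I'll go over the lid and down behind it.

Call:
drive_tool(motion=[[[45, 0, 0], [0, 0, 0], 0], [[45, 0, 0], [0, 0, 0], 0], [[45, 0, 0], [0, 0, 0], 0], [[45, 0, 0], [0, 0, 0], 0], [[34, 0, 0], [0, 0, 0], 0], [[0, 0, 0], [0, 0, 0], 0], [[0, 0, 30], [0, 0, 0], 0], [[0, 0, 40], [0, 0, 0], 0], [[0, 0, 20], [0, 0, 0], 0], [[0, 0, 0], [0, 0, 0], 0]])

```text
clock: 58.35
ee_pos: [722.9, 202.0, 198.9]
tcp_rot: [0.0, 1.0, 0.024, -0.001]
contact_force: [-0.2, 0.2, 0.6]
grip_width: -0.3
gripper_force: 0.0
```

```bash
python3 -c "
from h import *
place(0,198,x=120)"
```

```text
t 58.4 turn_z -0.003 shift -28.5 -0.6 0.9 | pos [722.9 202.  198.9] yaw -1.523 tilt -1.0 grip -0.3 0.0 F [-0.2  0.2  0.6] q6 1.69
```

Call:
drive_tool(motion=[[[-30, 0, 0], [0, 0, 0], 0], [[-20, 0, 1], [0, 0, 0], 0], [[-21, 0, 2], [0, 0, 0], 0], [[-21, 0, 4], [0, 0, 0], 0], [[-14, 0, 5], [0, 0, 0], 0], [[-13, 0, 7], [0, 0, 0], 0], [[-13, 0, 9], [0, 0, 0], 0], [[-12, 0, 9], [0, 0, 0], 0], [[-10, 0, 11], [0, 0, 0], 0], [[-8, 0, 10], [0, 0, 0], 0]])

```text
clock: 59.6
ee_pos: [562.2, 194.5, 143.5]
tcp_rot: [-0.0, 1.0, 0.024, 0.001]
contact_force: [0.0, 0.5, 1.1]
grip_width: -0.0
gripper_force: 0.7
```

```bash
python3 -c "
from h import *
place(0,140,x=-14)
s=cap('side','lid1.png');cv2.imwrite('pics/lid1c.png',cv2.resize(s['img'][60:260,220:480,::-1],None,fx=3,fy=3))"
```

```text
t 59.6 turn_z -0.003 shift -1.6 0.0 3.5 | pos [562.2 194.5 143.5] yaw -1.523 tilt -1.0 grip -0.0 0.7 F [0.  0.5 1.1] q6 1.73
```

View pics/lid1c.png

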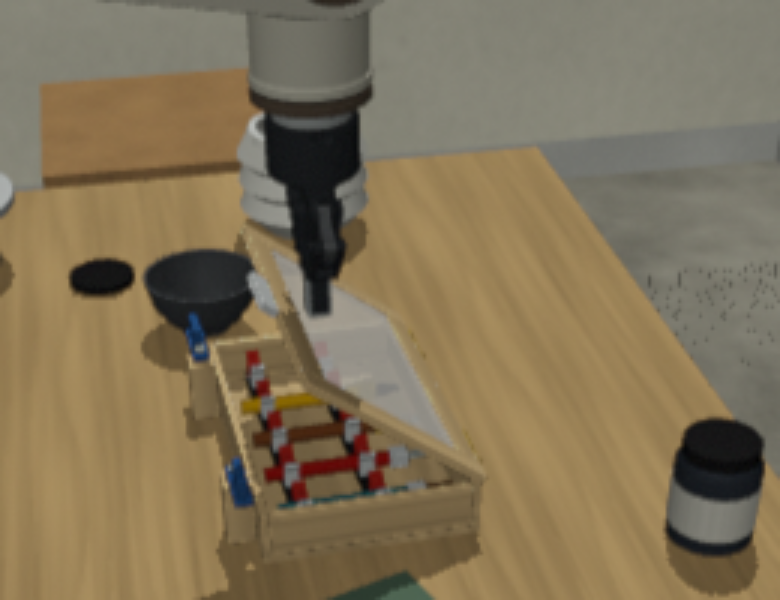

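The lid is about half closed and following the fingers, and the tools are undisturbed. I'll continue the arc down.

Call:
drive_tool(motion=[[[-7, 0, 9], [0, 0, 0], 0], [[-6, 0, 9], [0, 0, 0], 0], [[-5, 0, 8], [0, 0, 0], 0], [[-4, 0, 9], [0, 0, 0], 0], [[-3, 0, 9], [0, 0, 0], 0], [[-3, 0, 9], [0, 0, 0], 0], [[-2, 0, 9], [0, 0, 0], 0], [[-1, 0, 9], [0, 0, 0], 0], [[-1, 0, 7], [0, 0, 0], 0], [[0, 0, 4], [0, 0, 0], 0]])

```text
clock: 60.9
ee_pos: [530.2, 192.8, 59.8]
tcp_rot: [0.0, 1.0, 0.024, -0.0]
contact_force: [-0.6, -0.3, 1.1]
grip_width: 0.2
gripper_force: 0.4
```

Call:
drive_tool(motion=[[[0, 0, 2], [0, 0, 0], 0], [[0, 0, 1], [0, 0, 0], 0], [[0, 0, 1], [0, 0, 0], 0], [[0, 0, 0], [0, 0, 0], 0], [[0, 0, 0], [0, 0, 0], 0], [[0, 0, 0], [0, 0, 0], 0], [[0, 0, 0], [0, 0, 0], 0], [[0, 0, 0], [0, 0, 0], 0], [[0, 0, 0], [0, 0, 0], 0], [[0, 0, 0], [0, 0, 0], 0]])

```text
clock: 62.15
ee_pos: [530.3, 192.8, 56.3]
tcp_rot: [0.0, 1.0, 0.024, -0.0]
contact_force: [0.9, 0.0, -0.5]
grip_width: -0.1
gripper_force: 0.1
```

Call:
drive_tool(motion=[[[0, 0, 1], [0, 0, 0], 0], [[0, 0, 1], [0, 0, 0], 0], [[0, 0, 1], [0, 0, 0], 0], [[0, 0, 0], [0, 0, 0], 0], [[0, 0, 0], [0, 0, 0], 0], [[0, 0, 0], [0, 0, 0], 0], [[0, 0, 0], [0, 0, 0], 0], [[0, 0, 0], [0, 0, 0], 0], [[0, 0, 0], [0, 0, 0], 0], [[0, 0, 0], [0, 0, 0], 0]])

```text
clock: 63.4
ee_pos: [530.5, 193.0, 55.7]
tcp_rot: [-0.0, 1.0, 0.024, 0.001]
contact_force: [-15.3, -3.3, 36.0]
grip_width: 0.1
gripper_force: 18.3
```

```bash
python3 -c "
from h import *
place(0,54,x=-47)
s=cap('side');cv2.imwrite('pics/lid2c.png',cv2.resize(s['img'][110:260,240:440,::-1],None,fx=4,fy=4))"
```

```text
t 63.4 turn_z -0.003 shift -2.8 0.1 1.7 | pos [530.5 193.   55.7] yaw -1.523 tilt -1.0 grip 0.1 18.3 F [-15.3  -3.3  36. ] q6 1.74
```

View pics/lid2c.png

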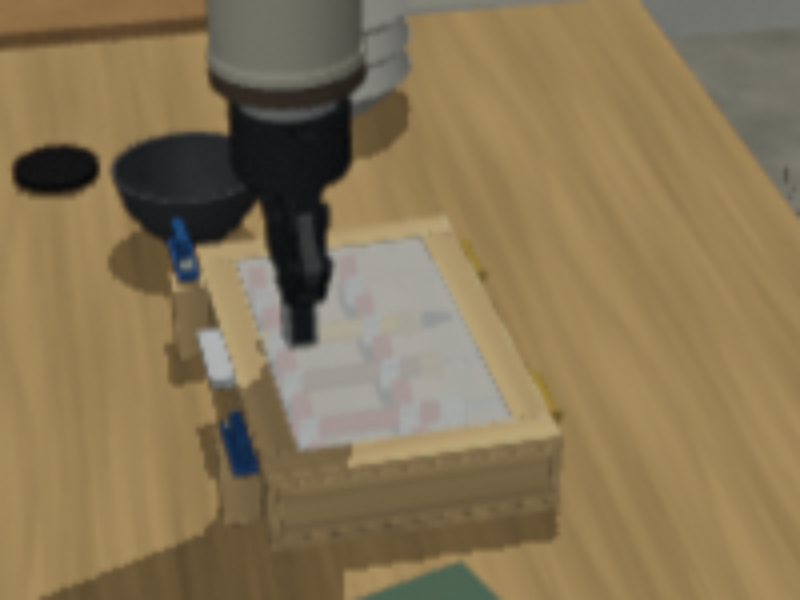

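The lid is shut flat, resisting with 36 N at z = 55.7. The buttons come next. I'll lift and go in front of the left fin.

Call:
drive_tool(motion=[[[0, 0, -15], [0, 0, 0], 0], [[0, 0, -30], [0, 0, 0], 0], [[-25, -36, 0], [0, 0, 0], 0], [[-25, -36, 0], [0, 0, 0], 0], [[-25, -36, 0], [0, 0, 0], 0], [[-24, -35, 0], [0, 0, 0], 0], [[0, 0, 0], [0, 0, 0], 0], [[0, 0, 15], [0, 0, 0], 0], [[0, 0, 12], [0, 0, 0], 0], [[0, 0, 0], [0, 0, 0], 0]])

```text
clock: 64.7
ee_pos: [424.4, 330.0, 69.7]
tcp_rot: [0.001, 1.0, 0.023, -0.001]
contact_force: [0.1, -0.7, 0.0]
grip_width: -0.2
gripper_force: 0.0
```

```bash
python3 btn.py; python3 -c "
from h import *
place(143.5,73,x=-119)"
```

```text
top 85 case ctr [-104.7 -123.7] ends [-104.4 -141. ] [-105.  -106.9] w 12.1 bbox [-110.6 -141. ] [ -98.6 -106.9]
top 63 case ctr [-104.2  118.5] ends [-104.9  106.1] [-103.4  132.4] w 11.2 bbox [-110.   105.8] [-98.7 132.4]
side 63 case ctr [-106.5  120.1] ends [-103.2  162.4] [-110.    74.9] w 14.5 bbox [-114.2   74.4] [-98.6 162.5]
side 76 case ctr [-107.3 -129.8] ends [-105.8  -95.4] [-108.4 -156.1] w 14.7 bbox [-114.5 -156.3] [-100.6  -95.5]
t 64.8 turn_z -0.004 shift 23.7 -0.7 -2.0 | pos [424.9 330.5  71. ] yaw -1.524 tilt -1.0 grip -0.0 0.0 F [-0.  -0.4 -0.1] q6 2.04
```

Call:
drive_tool(motion=[[[12, 0, -2], [0, 0, 0], 0], [[12, 0, 0], [0, 0, 0], 0], [[6, 0, 0], [0, 0, 0], 0], [[6, 1, 0], [0, 0, 0], 0], [[6, 2, 0], [0, 0, 0], 0], [[5, 3, 0], [0, 0, 0], 0], [[4, 4, 0], [0, 0, 0], 0], [[4, 5, 0], [0, 0, 0], 0], [[2, 5, 0], [0, 0, 0], 0], [[1, 6, 0], [0, 0, 0], 0]])

```text
clock: 66.05
ee_pos: [483.9, 307.5, 73.4]
tcp_rot: [-0.0, 1.0, 0.024, 0.0]
contact_force: [0.1, 11.8, -1.2]
grip_width: -0.2
gripper_force: 5.8
```

Call:
drive_tool(motion=[[[0, 1, 0], [0, 0, 0], 0], [[0, 1, 0], [0, 0, 0], 0], [[0, 0, 0], [0, 0, 0], 0], [[0, 0, 0], [0, 0, 0], 0], [[0, 0, 0], [0, 0, 0], 0], [[0, 0, 0], [0, 0, 0], 0], [[0, 0, 0], [0, 0, 0], 0], [[0, 0, 0], [0, 0, 0], 0], [[0, 0, 0], [0, 0, 0], 0], [[0, 0, 0], [0, 0, 0], 0]])

```text
clock: 67.3
ee_pos: [483.9, 307.1, 73.5]
tcp_rot: [-0.001, 1.0, 0.024, 0.0]
contact_force: [1.4, 17.5, -3.7]
grip_width: 0.3
gripper_force: 7.5
```

```bash
python3 btn.py; python3 -c "
from h import *
place(117.5,73,x=-85)"
```

```text
top 79 case ctr [-104.9 -123.3] ends [-104.4 -140.6] [-105.5 -104.7] w 10.9 bbox [-110.3 -140.7] [ -99.3 -104.8]
side 112 case ctr [-84.2  95.6] ends [-70.1 119.1] [-100.1   69.3] w 44.7 bbox [-113.9   74.3] [-64.2 121.9]
side 74 case ctr [-107.1 -130.3] ends [-105.7  -95.4] [-108.1 -156.1] w 14.2 bbox [-114.2 -156.3] [-100.7  -95.5]
t 67.4 turn_z -0.003 shift -0.1 -1.0 0.5 | pos [483.9 307.1  73.5] yaw -1.523 tilt -1.0 grip -0.1 7.5 F [ 0.9 17.3 -2.8] q6 1.95
```

The left button is at its stop. Now the mirror-image move on the right.

Call:
drive_tool(motion=[[[0, -8, 0], [0, 0, 0], 0], [[0, 0, -35], [0, 0, 0], 0], [[-10, 45, 0], [0, 0, 0], 0], [[-10, 45, 0], [0, 0, 0], 0], [[-10, 45, 0], [0, 0, 0], 0], [[-10, 45, 0], [0, 0, 0], 0], [[-10, 45, 0], [0, 0, 0], 0], [[-8, 43, 0], [0, 0, 0], 0], [[0, 0, 15], [0, 0, 0], 0], [[0, 0, 20], [0, 0, 0], 0]])

```text
clock: 68.65
ee_pos: [438.4, 43.1, 72.9]
tcp_rot: [0.0, 1.0, 0.023, 0.0]
contact_force: [-0.2, -0.5, 0.4]
grip_width: -0.0
gripper_force: 0.0
```

```bash
python3 btn.py; python3 -c "
from h import *
place(-143.5,73,x=-119)"
```

```text
top 77 case ctr [-80.6  97.5] ends [-63.5  97.9] [-98.7  97.1] w 11.8 bbox [-98.6  91.6] [-63.6 103. ]
side 38 case ctr [-71.6  96.7] ends [-70.  117.5] [-73.1  76.6] w 12.6 bbox [-78.6  76.2] [-64.2 117.7]
side 74 case ctr [-107.3 -130.2] ends [-106.   -95.4] [-108.2 -156.1] w 14.5 bbox [-114.5 -156.3] [-100.7  -95.5]
t 68.8 turn_z -0.003 shift 26.0 -0.7 -1.7 | pos [437.1  43.7  71.3] yaw -1.523 tilt -1.0 grip 0.1 0.0 F [-0.6 -0.1 -0.1] q6 1.45
```

Call:
drive_tool(motion=[[[13, -1, -2], [0, 0, 0], 0], [[13, 0, 0], [0, 0, 0], 0], [[6, 0, 0], [0, 0, 0], 0], [[6, -1, 0], [0, 0, 0], 0], [[6, -2, 0], [0, 0, 0], 0], [[5, -3, 0], [0, 0, 0], 0], [[4, -4, 0], [0, 0, 0], 0], [[4, -5, 0], [0, 0, 0], 0], [[2, -5, 0], [0, 0, 0], 0], [[1, -6, 0], [0, 0, 0], 0]])

```text
clock: 70.0
ee_pos: [497.5, 73.4, 75.8]
tcp_rot: [0.0, 1.0, 0.024, 0.001]
contact_force: [1.3, -2.7, 8.4]
grip_width: 0.5
gripper_force: 4.1
```

Call:
drive_tool(motion=[[[0, -1, 0], [0, 0, 0], 0], [[0, -1, 0], [0, 0, 0], 0], [[0, 0, 0], [0, 0, 0], 0], [[0, 0, 0], [0, 0, 0], 0], [[0, 0, 0], [0, 0, 0], 0], [[0, 0, 0], [0, 0, 0], 0], [[0, 0, 0], [0, 0, 0], 0], [[0, 0, 0], [0, 0, 0], 0], [[0, 0, 0], [0, 0, 0], 0], [[0, 0, 0], [0, 0, 0], 0]])

```text
clock: 71.25
ee_pos: [497.5, 75.4, 75.9]
tcp_rot: [0.0, 1.0, 0.024, 0.001]
contact_force: [2.2, -2.4, 6.8]
grip_width: -0.5
gripper_force: 3.6
```

Call:
drive_tool(motion=[[[0, 8, 0], [0, 0, 0], 0], [[0, 0, -40], [0, 0, 0], 0], [[-20, 0, -40], [0, 0, 0], 0], [[-40, 0, -30], [0, 0, 0], 0], [[-40, 0, -30], [0, 0, 0], 0], [[0, 40, 0], [0, 0, 0], 0], [[0, 40, 0], [0, 0, 0], 0], [[0, 40, 0], [0, 0, 0], 0], [[0, 0, 0], [0, 0, 0], 0], [[0, 0, 0], [0, 0, 0], 0]])

```text
clock: 72.5
ee_pos: [403.0, -57.0, 215.2]
tcp_rot: [-0.0, 1.0, 0.024, -0.0]
contact_force: [-0.0, 0.3, 0.3]
grip_width: -0.0
gripper_force: 0.0
```

```bash
python3 btn.py; python3 -c "
from h import *
s=cap('side');c=cap('top')
a=cv2.resize(c['img'][150:310,80:300,::-1],None,fx=1.8,fy=1.8,interpolation=2);b=cv2.resize(s['img'][100:260,230:450,::-1],None,fx=1.8,fy=1.8,interpolation=2)
cv2.imwrite('pics/end.png',np.hstack([a,b]))"
```

```text
top 71 case ctr [ -83.2 -109. ] ends [ -66.9 -114.9] [ -98.7 -103.3] w 10.4 bbox [-100.1 -117.4] [-66.7 -99.9]
top 77 case ctr [-80.9  97.6] ends [-63.5  98. ] [-98.7  97.3] w 11.5 bbox [-98.6  91.9] [-63.6 103. ]
side 117 case ctr [-84.   97.2] ends [-73.7 123.6] [-94.8  69.7] w 46.3 bbox [-113.1   74.3] [-64.2 126.9]
side 138 case ctr [ -86.5 -113.6] ends [-101.4  -95.6] [ -70.5 -132.9] w 47.2 bbox [-113.5 -134.5] [-67.6 -89.2]
```

View pics/end.png

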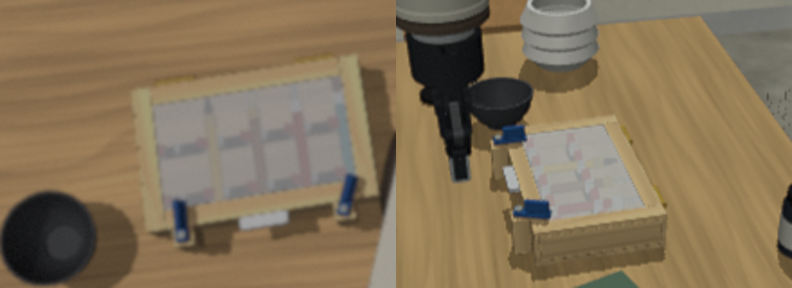

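The left button is fully over. The right one is at about 1.2 rad, its tip at case (-66,-115), so it needs another push.

```bash
python3 -c "
from h import *
place(-150,76,x=-76)"
```

```text
t 72.7 turn_z -0.001 shift 108.0 -92.8 139.3 | pos [403.1 -56.7 215.3] yaw -1.522 tilt -1.0 grip -0.1 0.0 F [-0.9 -0.4 -0.1] q6 1.19
```

Call:
drive_tool(motion=[[[36, -31, 0], [0, 0, 0], 0], [[36, -31, 0], [0, 0, 0], 0], [[36, -31, 0], [0, 0, 0], 0], [[0, 0, 0], [0, 0, 0], 0], [[0, 0, 40], [0, 0, 0], 0], [[0, 0, 45], [0, 0, 0], 0], [[0, 0, 40], [0, 0, 0], 0], [[0, 0, 14], [0, 0, 0], 0], [[0, 0, 0], [0, 0, 0], 0], [[0, 0, 0], [0, 0, 0], 0]])

```text
clock: 73.95
ee_pos: [507.3, 40.5, 77.9]
tcp_rot: [0.0, 1.0, 0.024, 0.001]
contact_force: [-0.3, 0.4, -0.3]
grip_width: 0.1
gripper_force: 0.0
```

Call:
drive_tool(motion=[[[0, -7, 0], [0, 0, 0], 0], [[0, -7, 0], [0, 0, 0], 0], [[0, -5, 0], [0, 0, 0], 0], [[0, -5, 0], [0, 0, 0], 0], [[0, -4, 0], [0, 0, 0], 0], [[0, -3, 0], [0, 0, 0], 0], [[0, -3, 0], [0, 0, 0], 0], [[0, 0, 0], [0, 0, 0], 0], [[0, 0, 0], [0, 0, 0], 0], [[0, 0, 0], [0, 0, 0], 0]])

```text
clock: 75.2
ee_pos: [504.8, 74.5, 76.2]
tcp_rot: [-0.0, 1.0, 0.024, -0.0]
contact_force: [0.5, 0.5, -0.7]
grip_width: -0.1
gripper_force: 0.0
```

```bash
python3 btn.py|grep ' -'; python3 -c "
from h import *
place(-117,76,x=-76)"
```

```text
top 20 case ctr [ -94.  -102.4] ends [ -97.9 -107.5] [-90.5 -97.9] w 8.9 bbox [ -99.8 -107. ] [-89.6 -97.7]
side 81 case ctr [ -91.5 -114.3] ends [-105.1 -102.9] [ -71.8 -130.8] w 39.3 bbox [-113.5 -128.6] [-66.8 -89.2]
t 75.3 turn_z -0.003 shift -0.3 0.1 0.3 | pos [504.9  74.5  76.3] yaw -1.523 tilt -1.0 grip 0.2 0.0 F [-0.8 -0.3 -0.2] q6 1.52
```

Call:
drive_tool(motion=[[[0, -2, 0], [0, 0, 0], 0], [[0, -2, 0], [0, 0, 0], 0], [[0, -2, 0], [0, 0, 0], 0], [[0, 0, 0], [0, 0, 0], 0], [[0, 0, 0], [0, 0, 0], 0], [[0, 0, 0], [0, 0, 0], 0], [[0, 0, 0], [0, 0, 0], 0], [[0, 0, 0], [0, 0, 0], 0], [[0, 0, 0], [0, 0, 0], 0], [[0, 0, 0], [0, 0, 0], 0]])

```text
clock: 76.55
ee_pos: [504.6, 80.5, 76.3]
tcp_rot: [0.0, 1.0, 0.024, -0.0]
contact_force: [-0.7, -0.6, 0.4]
grip_width: 0.1
gripper_force: 0.0
```

```bash
python3 btn.py|grep ' -'; python3 -c "
from h import *
s=cap('side');cv2.imwrite('pics/r.png',cv2.resize(s['img'][150:260,260:400,::-1],None,fx=5,fy=5,interpolation=2))"
```

```text
side 78 case ctr [ -90.9 -111.7] ends [ -66.4 -117.1] [-113.8 -106.7] w 38.6 bbox [-113.8 -123.2] [-66.  -86.1]
```

View pics/r.png

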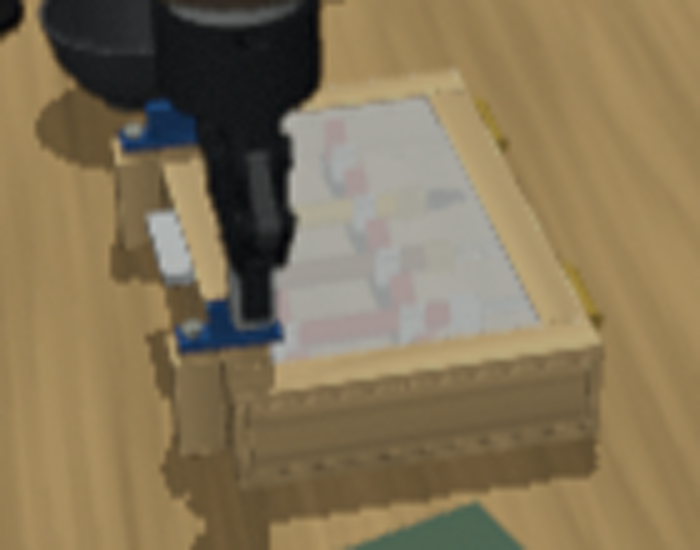

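The fin is moving with the finger and is nearly in line with the left one, so the finger tip is thinner than I assumed. I'll push on to the stop.

Call:
drive_tool(motion=[[[0, -1, 0], [0, 0, 0], 0], [[0, -1, 0], [0, 0, 0], 0], [[0, -1, 0], [0, 0, 0], 0], [[0, -1, 0], [0, 0, 0], 0], [[0, 0, 0], [0, 0, 0], 0], [[0, 0, 0], [0, 0, 0], 0], [[0, 0, 0], [0, 0, 0], 0], [[0, 0, 0], [0, 0, 0], 0], [[0, 0, 0], [0, 0, 0], 0], [[0, 0, 0], [0, 0, 0], 0]])

```text
clock: 77.95
ee_pos: [504.7, 83.7, 76.4]
tcp_rot: [0.001, 1.0, 0.024, 0.0]
contact_force: [2.1, -9.8, 0.3]
grip_width: 0.1
gripper_force: 4.8
```

Call:
drive_tool(motion=[[[0, 8, 0], [0, 0, 0], 0], [[0, 0, -40], [0, 0, 0], 0], [[-20, 0, -40], [0, 0, 0], 0], [[-40, 0, -30], [0, 0, 0], 0], [[-40, 0, -30], [0, 0, 0], 0], [[0, 40, 0], [0, 0, 0], 0], [[0, 40, 0], [0, 0, 0], 0], [[0, 40, 0], [0, 0, 0], 0], [[0, 0, 0], [0, 0, 0], 0], [[0, 0, 0], [0, 0, 0], 0]])

```text
clock: 79.2
ee_pos: [410.5, -47.9, 216.2]
tcp_rot: [-0.0, 1.0, 0.024, -0.0]
contact_force: [-0.1, 0.6, 0.1]
grip_width: 0.1
gripper_force: 0.0
```

```bash
python3 btn.py
```

```text
top 71 case ctr [-80.6 -99.2] ends [-64.  -98.1] [ -97.5 -100.3] w 10.3 bbox [ -97.2 -104.5] [-64.2 -93.1]
top 76 case ctr [-80.7  97.6] ends [-63.4  98.1] [-98.7  97.1] w 11.7 bbox [-98.6  91.9] [-63.6 103. ]
side 117 case ctr [-84.   97.2] ends [-73.7 123.6] [-94.8  69.7] w 46.3 bbox [-113.1   74.3] [-64.2 126.9]
side 136 case ctr [ -84.5 -104.5] ends [-62.2 -86.1] [-109.3 -124.8] w 42.5 bbox [-113.8 -122.1] [-65.  -82.2]
```

Both buttons now point at the hinge and are at their stops, and the arm is clear. Handing in.

```bash
python3 -c "
from station import manip
print(manip.sign_off())"
```

```text
the job is handed in; nothing more can be done
None
```

I put the four tools that were out (knife, loop tool, round brush and flat brush; I saw no stylus) home in the box with heads to the hinge, shut the lid, turned both turnbuttons over it, and handed the job in at about 79 s; no verdict came back.

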